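# Tip a cartridge out of the packed rack, swing it level on the stop and load it in the dock

### The arm

A 7-joint arm with a two-finger parallel gripper is mounted at the origin on the work surface. World frame = base frame: x ahead of the robot, y to its left, z up, the work surface at z = 0. Lengths are in m, angles in degrees, forces in N, time in s.
With the tool pointing down it reaches from about 0.35 to 0.9 m from the base axis. Payload 19.9 kg.
Tool frame: the origin (TCP) lies midway between the tips of the shut fingers; the grasp point (between the pads) lies 19 mm behind it; z points along the fingers, x is the direction in which the jaws open and shut, and the axes are right-handed (so a half turn about z gives the same grasp; the last joint's range is limited). The gripper opens to 85 mm and grips with 20 to 120 N. Pads are 22 mm wide; open, the fingers measure 114 mm over their backs; the gripper's body (76 mm by 85 mm) begins 54 mm behind the grasp point. The pads swing forward as they close: fully open they stand 13 mm farther back than shut.
Start: joints at [-73.138, 23.915, -0.59, 92.452, 0.269, 63.638, -3.037], TCP at [0.206, 0.59, 0.231] pointing down, gripper open.
Joint ranges: [-161.28, 161.28], [-22.2, 115.67], [-73.04, 71.86], [3.21, 147.25], [-68.34, 248.33], [10.77, 114.83], [-161.83, 161.83]. Speed limits (degrees/s): [108.29, 108.29, 136.94, 136.94, 172.46, 172.46, 172.46].

### API

Orientations are given as a 3x3 rotation matrix whose columns are the frame's x, y, z axes.
In Python, from plant import bot, cams, order gives the robot as it stands. The module is installed in compiled form; this text tells all that it offers.
- The arm moves only by the tool send_rows, never from a script. Its argument "motion" is a list of rows, each a list of 3 entries, a list of its own where there are three numbers: the finger opening in mm, from 0 to 85.4, then the shift along the tool's x, y, z in mm, then the turn, a rotation vector about the tool's x, y, z in degrees. A call has 1 to 20 rows; each row is the pose to reach, as a shift and turn from the pose measured when the call began, along the tool's axes at that moment; what a row does not reach only later rows make up. A row lasts 1/10 s, in which the tool goes at most 50 mm and 8.59 degrees, less where a joint would pass 70% of its speed; a pose out of reach is approached as far as the arm can. A call with a gripper value outside its range is refused whole. The fingers move at their own pace and stop on an object; the grip force is fixed at half the most. Time passes only in rows, so rows that repeat a pose let the fingers close. It gives the time, the measured TCP pose, the force and the opening at its end, in the units of the state.
- bot.sense(): the state, without advancing time (a new reading comes with each control period).
- cams.get_image(name): name is "side" or "top" or "wrist"; returns a dict with "img" (384x512x3 uint8, blue, green, red), "range_z" (384x512 float32, m along the optical axis (not along the pixel's ray), 0 where there is no reading), "K" (3x3 intrinsics, pixels), "rvec" (rotation vector, rad) and "tvec" (3), from world to camera coordinates, as OpenCV has them; the wrist camera has in their place "mount" (4x4, takes a point from camera to tool coordinates, whose origin is the TCP and whose axes are the tool frame's). Camera axes: x right, y down, z forward; pixel columns grow to the right and rows downward; lengths in m; the calibration is good to about 2 mm. A picture is of the moment at which its call begins: read the wrist's pose just before it.
- order.close_job(): hands the job in, once; it reports no verdict.
The state is a dict: "time": time; "qpos": joint angles; "qvel": joint speeds; "joint_torque": joint torques, N m; "tcp_pos": TCP position; "tcp_rot": TCP orientation; "wrist_force": force on the tool from outside, world axes, zero at the start; "torque": the same for the moment, N m; "gripper_width": finger opening in m.
Only numpy, scipy, OpenCV 4.12 (cv2) and the standard library are available. Lean on these libraries where they do the work, as an engineer would, in place of code of your own. Each camera call takes 0.05 s, during which the arm holds its last target.

### The job

Tip the one cartridge that has a handle outward by its handle from under the rack's retaining rail, lift it out without disturbing its neighbours, and, holding it by the handle, push it against the top edge of the fixed steel stop plate so that it swings in the fingers from upright to level. Set it down on its narrow long side on the open deck and let go, take it again by the body, and lay it fully down in the white dock with its handle in the slot of the end block; let go and leave it there. Leave the blank cartridges standing in the rack and do not shift the other things on the deck.

Things in the scene. Friction and masses are not known exactly. Their poses are not given: they have to be found in the camera images.
- cart_center (a point): Centre of the body of the cartridge with a handle: grey plastic, 0.22 to 0.4 kg, body 80 (own x) x 36 (own y, thickness) x 110 mm (own z); symmetric under a half turn about z. It starts upright in one of the rack's four slots, axes along the rack's, this centre 63 mm above the deck. Black vent stripes are flush
- cart_handle (a point): Middle of that cartridge's flat blade handle, 82.5 mm from the body centre along own +z; same axes. The blade is 30 (x) x 10 (y, thickness) x 55 mm (z), fixed to the middle of the body's top end; it runs from 55 to 110 mm from the body centre. Cartridge overall 165 mm long
- rack: Fixed aluminium rack, 106 (x) x 176 (y) x 138 mm, origin under its centre, open front facing own -x (to the robot). Four cartridges stand side by side on its 8 mm floor at y = -57, -19, 19, 57 mm (2 mm gaps). Front sill: x -53 to -43 mm, top at z = 20. Low back stop: x 43 to 53, top at z = 48. Side walls 12 mm thick, full height
- rack_rail (a point): Middle of the lower front edge of the rack's retaining rail (24 wide, 8 mm thick, along y), 29 mm behind the rack's centre, 130 mm up: 12 mm above the cartridges' shoulders, overhanging their rear 10 mm, so none lifts straight out. Tipped 0.28 rad to -x about its lower front edge a cartridge clears it, then is drawn to -x while lifted
- stop_top (a point): Middle of the top of the fixed upright steel stop plate, 80 mm above the deck. Plate 12 mm thick (own x, normal to its faces), 130 mm long (own y, along its straight top edges), z up. Low feet at its two ends (y about +-58 mm) reach 25 mm to each side in x, 12 mm high with bolts
- dock_in (a point): Point on the trough floor of the fixed white dock, 10 mm above the deck; the cartridge's body centre ends 40 mm above it, the cartridge on its 36 mm wide long side, handle to own -x (to the robot). z up. Trough 44 mm wide, side rails 18 mm high (y 22 to 30 mm), end stop at x = 61 to 73 mm, 55 mm high (heights above this floor)
- dock_slot (a point): Middle of the top of the dock's slotted end block, 90 mm from dock_in along the dock's -x, same axes. The block is 58 (x) x 84 (y) mm, its top 80 mm above the deck; slot along x, 20 mm wide, open at the top, its floor 20 mm above the deck. It takes the handle and leaves no room for fingers there
- blank0: A blank cartridge: same 80 x 36 x 110 mm grey body, without a handle, loose in the rack; origin at the centre of its underside
- blank1: A blank cartridge: same 80 x 36 x 110 mm grey body, without a handle, loose in the rack; origin at the centre of its underside
- blank2: A blank cartridge: same 80 x 36 x 110 mm grey body, without a handle, loose in the rack; origin at the centre of its underside
- jar: Bystander: screw-top jar 48 mm across, 55 mm high; origin at the centre of its underside
- vial: Bystander: amber vial 34 mm across, 85 mm high; origin at the centre of its underside
- bottle: Bystander: reagent bottle 64 mm across, 150 mm high; origin at the centre of its underside
- tiprack: Bystander: blue tip rack 85 (x) x 127 (y) x 40 mm; origin at the centre of its underside
- brick: Bystander: black power brick 65 (x) x 150 (y) x 36 mm; origin at the centre of its underside
- spool: Bystander: black rubber ring weight 120 mm across, 38 mm high with its red hub; origin at the centre of its underside
- block: Bystander: plain aluminium block 50 (x) x 70 (y) x 30 mm; origin at the centre of its underside
Mind the look-alikes: they are no part of the job. Leave any green, turquoise or yellow look-alike of the blank2 alone.

How it is judged:
By the outcome, as a careful person would: the job done as asked, in the order asked, and still so for the second after the job is handed in, with the robot touching nothing.
It also fails if it takes over 72 s, if anything falls off the work surface, if the arm or the gripper's body presses on something with over 40 N, if the wrist force passes 120 N, or if a joint passes its speed limit or range.

## Working session

There is one attempt and no reset: what is moved stays moved. The work goes in short steps, Python scripts to look and compute and a tool call to move; the robot and the scene stay as the last step left them, time stands still between calls to the robot, and variables do not carry over. Pictures are saved under pics/ and viewed, and the job is handed in when it is done.

Besides the shell and the picture viewer there is one more tool, called after "Emit:" as name(argument=value, ...) on one line, values as JSON. send_rows: Moves the arm, as the interface text tells. Its arguments: {"type":"object","properties":{"motion":{"type":"array"}},"required":["motion"]}

```bash
ls; mkdir -p pics
cat > h.py <<'E'
import numpy as np, cv2
from plant import bot, cams, order
def save(name,im): cv2.imwrite('pics/'+name+'.png',im)
def cam(name):
    s=bot.sense() if name=='wrist' else None
    d=cams.get_image(name)
    if name=='wrist':
        T=np.eye(4);T[:3,:3]=np.array(s['tcp_rot']);T[:3,3]=s['tcp_pos']
        d['T']=T@np.array(d['mount'])
    else:
        R,_=cv2.Rodrigues(np.array(d['rvec'],float));t=np.array(d['tvec'],float).reshape(3)
        T=np.eye(4);T[:3,:3]=R.T;T[:3,3]=-R.T@t;d['T']=T
    return d
def pt(d,u,v,z=None):
    if z is None:
        z=d['range_z'][int(round(v)),int(round(u))]
    K=np.array(d['K']);p=np.array([(u-K[0,2])/K[0,0]*z,(v-K[1,2])/K[1,1]*z,z,1])
    return (d['T']@p)[:3]
def onz(d,u,v,h):
    K=np.array(d['K']);r=d['T'][:3,:3]@np.array([(u-K[0,2])/K[0,0],(v-K[1,2])/K[1,1],1]);o=d['T'][:3,3]
    return o+r*(h-o[2])/r[2]
def cloud(d):
    z=d['range_z'];K=np.array(d['K']);v,u=np.mgrid[0:z.shape[0],0:z.shape[1]]
    P=np.stack([(u-K[0,2])/K[0,0]*z,(v-K[1,2])/K[1,1]*z,z],-1)
    W=P@d['T'][:3,:3].T+d['T'][:3,3]; W[z<=0]=np.nan
    return W
def st():
    s=bot.sense()
    print('t',s['time'],'tcp',np.round(s['tcp_pos'],4),'F',np.round(s['wrist_force'],1),'w',round(s['gripper_width']*1e3,1));print('R',np.round(s['tcp_rot'],3).tolist(),'q',np.round(s['qpos'],1))
E
python3 - <<'E'
from h import *
st()
for n in ['top','side','wrist']:
    d=cam(n); save(n+'0',d['img']); print(n,np.round(d['T'],3).tolist(),d['K'][0][0])
    np.savez('/tmp/'+n+'0.npz',**{k:np.array(v) for k,v in d.items()})
E
```

```text
pics
t 0.0 tcp [0.2058 0.5898 0.2306] F [ 0.   0.3 -0. ] w 85.4
R [[0.329, 0.944, -0.0], [0.944, -0.329, -0.001], [-0.001, 0.0, -1.0]] q [-73.1  23.9  -0.6  92.5   0.3  63.6  -3. ]
top [[-0.016, -0.995, 0.103, 0.355], [-1.0, 0.016, 0.002, -0.013], [-0.004, -0.103, -0.995, 1.458], [0.0, 0.0, 0.0, 1.0]] 408.0509388254429
side [[0.748, -0.35, 0.564, -0.192], [-0.664, -0.394, 0.636, -0.772], [-0.0, -0.85, -0.527, 0.747], [0.0, 0.0, 0.0, 1.0]] 412.11443910537474
wrist [[0.33, 0.91, 0.249, 0.142], [0.944, -0.318, -0.088, 0.612], [-0.001, 0.264, -0.965, 0.373], [0.0, 0.0, 0.0, 1.0]] 288.62350562264226
```

View pics/top0.png

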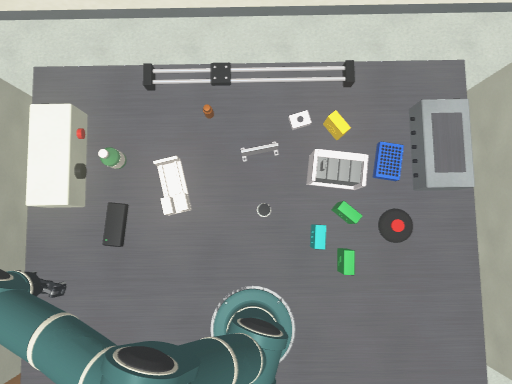

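View pics/side0.png

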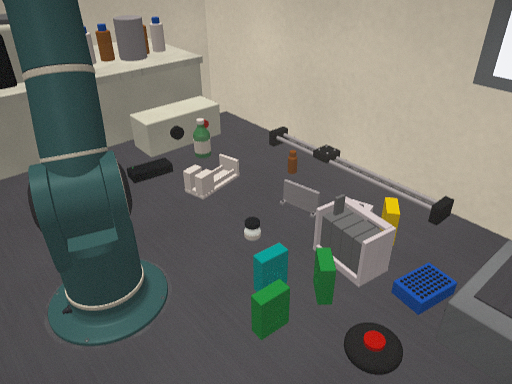

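View pics/wrist0.png

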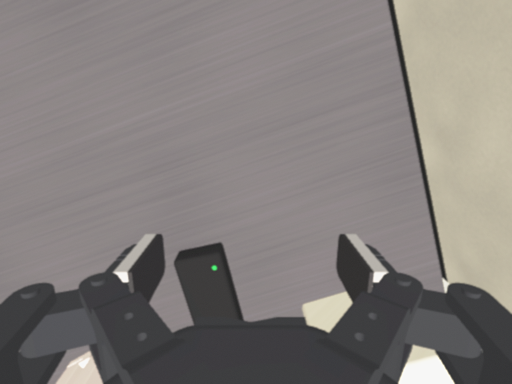

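Run:
```python
from h import *
t=cv2.imread('pics/top0.png'); s=cv2.imread('pics/side0.png')
save('c1',cv2.resize(t[135:205,295:385],None,fx=8,fy=8,interpolation=cv2.INTER_CUBIC))
save('c2',cv2.resize(t[130:230,145:295],None,fx=5,fy=5,interpolation=cv2.INTER_CUBIC))
save('c3',cv2.resize(s[180:290,270:400],None,fx=5,fy=5,interpolation=cv2.INTER_CUBIC))
```

```text
(no output)
```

View pics/c1.png

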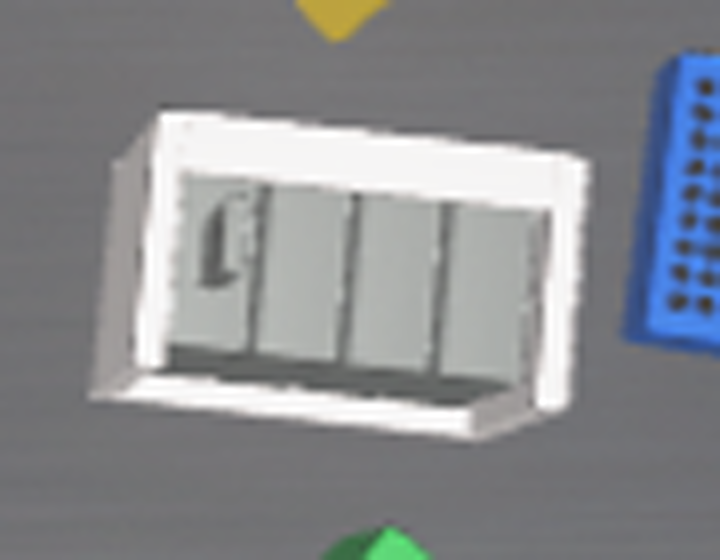

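View pics/c2.png

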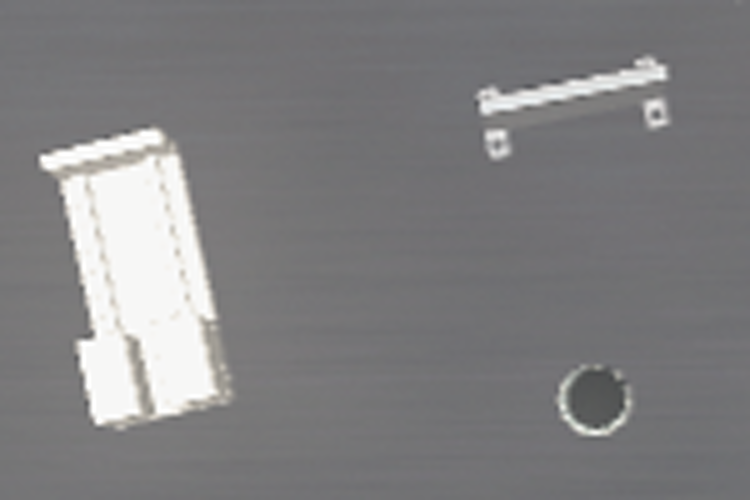

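View pics/c3.png

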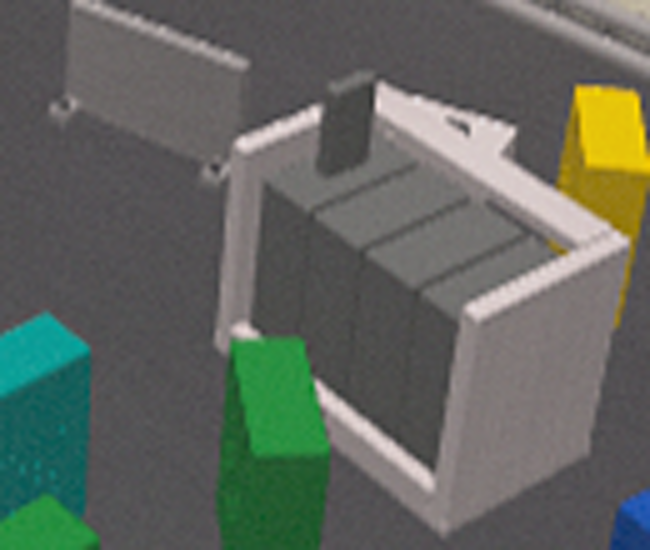

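Run:
```python
from h import *
for n in ['top','side']:
    d=dict(np.load('/tmp/%s0.npz'%n)); W=cloud(d)
    def sel(x0,x1,y0,y1,z0,z1):
        m=(W[...,0]>x0)&(W[...,0]<x1)&(W[...,1]>y0)&(W[...,1]<y1)&(W[...,2]>z0)&(W[...,2]<z1); return W[m]
    print(n,'deck',np.nanmedian(W[200:230,270:300,2]) )
    # coarse areas
    P=sel(.4,.75,-.4,-.1,.128,.145); print('rack',len(P),P.min(0),P.max(0)); r=cv2.minAreaRect(P[:,:2].astype(np.float32)); print(r, np.median(P[:,2]))
    P=sel(.45,.75,-.05,.15,.07,.09); print('stop',len(P)); 
    if len(P)>5: print(cv2.minAreaRect(P[:,:2].astype(np.float32)),np.median(P[:,2]))
    P=sel(.3,.7,.2,.45,.055,.095); print('dock',len(P)); 
    if len(P)>5: print(cv2.minAreaRect(P[:,:2].astype(np.float32)),np.median(P[:,2]),P.min(0),P.max(0))
    P=sel(.4,.75,-.4,-.1,.15,.18); print('handle',len(P),P.mean(0) if len(P) else 0)
    if len(P)>5:print(cv2.minAreaRect(P[:,:2].astype(np.float32)))
d=dict(np.load('/tmp/top0.npz')); 
for u,v in [(109,157),(208,111),(264,210),(300,119),(337,124),(389,161),(348,212),(319,237),(347,262),(395,225),(115,225),(220,73)]: print(u,v,pt(d,u,v).round(3))
```

```text
top deck 0.0008252262168491065
rack 632 [ 0.47482097 -0.38642225  0.12808339] [ 0.60022483 -0.20037122  0.14494371]
((0.5387148857116699, -0.29402509331703186), (0.1769760251045227, 0.10638032108545303), 82.42916870117188) 0.13823437056545784
stop 92
((0.6607658863067627, 0.06370297819375992), (0.23557192087173462, 0.06000257655978203), 57.76137924194336) 0.08078558472719888
dock 505
((0.5110958814620972, 0.33337581157684326), (0.24684970080852509, 0.19653743505477905), 12.95283031463623) 0.07939287875281043 [0.39618911 0.21075732 0.0551335 ] [0.61093654 0.44992641 0.093474  ]
handle 39 [ 0.5423936  -0.23618086  0.17053543]
((0.54317706823349, -0.23716355860233307), (0.010466793552041054, 0.027304621413350105), 81.69927978515625)
side deck 0.001655099023566975
rack 848 [ 0.47294546 -0.38809541  0.12809825] [ 0.60021114 -0.20030039  0.14462843]
((0.5375428199768066, -0.2943466901779175), (0.17841893434524536, 0.10874183475971222), 82.9972152709961) 0.13867659796022458
stop 116
((0.6620429754257202, 0.061979420483112335), (0.23793485760688782, 0.059881675988435745), 57.17323684692383) 0.07874882147172707
dock 549
((0.5100376009941101, 0.33227694034576416), (0.24976620078086853, 0.1995168924331665), 12.998359680175781) 0.07352446510361088 [0.39299394 0.21088114 0.05502935] [0.61118797 0.44990734 0.09455908]
handle 102 [ 0.54105028 -0.23950588  0.16440415]
((0.542942225933075, -0.23838216066360474), (0.012987339869141579, 0.033002059906721115), 82.94576263427734)
109 157 [0.587 0.466 0.119]
208 111 [0.751 0.141 0.072]
264 210 [ 0.405 -0.047  0.057]
300 119 [ 0.728 -0.182  0.035]
337 124 [ 0.689 -0.297  0.11 ]
389 161 [ 0.57  -0.489  0.04 ]
348 212 [ 0.392 -0.322  0.113]
319 237 [ 0.312 -0.225  0.11 ]
347 262 [ 0.23  -0.312  0.112]
395 225 [ 0.347 -0.499  0.04 ]
115 225 [0.362 0.468 0.041]
220 73 [0.889 0.099 0.067]
```

Run:
```python
from h import *
for n in ['top','side']:
    d=dict(np.load('/tmp/%s0.npz'%n)); W=cloud(d)
    def sel(x0,x1,y0,y1,z0,z1):
        m=(W[...,0]>x0)&(W[...,0]<x1)&(W[...,1]>y0)&(W[...,1]<y1)&(W[...,2]>z0)&(W[...,2]<z1); return W[m]
    P=sel(.52,.68,-.06,.11,.065,.09)
    print('stop',len(P),cv2.minAreaRect(P[:,:2].astype(np.float32)),np.median(P[:,2]))
    P=sel(.35,.7,.2,.42,.05,.095)
    print('dock all',len(P),cv2.minAreaRect(P[:,:2].astype(np.float32)))
    P=sel(.35,.5,.2,.42,.07,.095)
    print('dock block',len(P),cv2.minAreaRect(P[:,:2].astype(np.float32)),P[:,2].mean())
    P=sel(.5,.7,.2,.42,.05,.075)
    print('dock end',len(P),cv2.minAreaRect(P[:,:2].astype(np.float32)),P[:,2].mean())
    P=sel(.6,.8,.1,.2,.02,.1); print('vial',len(P),P.mean(0),P.min(0),P.max(0))
d=dict(np.load('/tmp/top0.npz'))
t=d['img']
print([onz(d,145+x/5,130+y/5,z).round(4).tolist() for x,y,z in [(480,108,.08),(667,74,.08),(42,160,.065),(160,130,.065),(80,345,.08),(100,427,.08),(233,400,.08)]])
```

```text
stop 110 ((0.6150115132331848, -0.014749709516763687), (0.012912358157336712, 0.08860201388597488), 10.29501724243164) 0.08041196195319877
dock all 487 ((0.49677780270576477, 0.2734295725822449), (0.19206839799880981, 0.08611439168453217), 12.95283031463623)
dock block 340 ((0.4314763844013214, 0.25841453671455383), (0.058146752417087555, 0.08608581125736237), 13.017959594726562) 0.08094914059359481
dock end 105 ((0.5844893455505371, 0.2927788197994232), (0.012364174239337444, 0.08450478315353394), 12.136512756347656) 0.06429646467300543
vial 104 [0.75553444 0.14384261 0.06479104] [0.74370645 0.12949926 0.02036179] [0.77556038 0.16001627 0.09159234]
stop 160 ((0.6148741841316223, -0.015975449234247208), (0.01748761534690857, 0.08899295330047607), 9.5570650100708) 0.0770886358919522
dock all 555 ((0.4960193634033203, 0.2707092761993408), (0.1995539516210556, 0.0886840745806694), 12.556187629699707)
dock block 277 ((0.43067365884780884, 0.25670740008354187), (0.060329850763082504, 0.08789683133363724), 12.9169340133667) 0.07901012078000194
dock end 115 ((0.5829721689224243, 0.29114922881126404), (0.018782543018460274, 0.08659057319164276), 14.235809326171875) 0.06040370366888931
vial 153 [0.75379842 0.1393316  0.05469931] [0.74094202 0.12641938 0.02071181] [0.77157812 0.15865608 0.08790313]
[[0.6051, 0.0282, 0.08], [0.6266, -0.1003, 0.08], [0.5763, 0.3316, 0.065], [0.596, 0.2501, 0.065], [0.4469, 0.3009, 0.08], [0.3914, 0.287, 0.08], [0.4082, 0.1973, 0.08]]
```

```bash
cat >> h.py <<'E'
def Rdown(yaw,tilt=0):
    # tool y = horizontal dir at yaw (deg); tool x = 90deg left; tilt: rotate about tool x (right-hand, deg) 
    a=np.deg2rad(yaw); R=np.array([[-np.sin(a),np.cos(a),0],[np.cos(a),np.sin(a),0],[0,0,-1.]])
    return R@cv2.Rodrigues(np.array([np.deg2rad(tilt),0,0]))[0]
def go(p,R):
    s=bot.sense(); R0=np.array(s['tcp_rot']); d=R0.T@(np.array(p)-np.array(s['tcp_pos']))*1e3
    r=cv2.Rodrigues(R0.T@R)[0].ravel()*180/np.pi
    print('shift',d.round(1).tolist(),'rot',r.round(2).tolist())
E
python3 - <<'E'
from h import *
print(Rdown(-7.3).round(3))
go([.50,-.235,.30],Rdown(-7.3))
for n in ['top','side']:
    d=dict(np.load('/tmp/%s0.npz'%n)); W=cloud(d)
    def sel(x0,x1,y0,y1,z0,z1):
        m=(W[...,0]>x0)&(W[...,0]<x1)&(W[...,1]>y0)&(W[...,1]<y1)&(W[...,2]>z0)&(W[...,2]<z1); return W[m]
    P=sel(.52,.68,-.13,.11,.07,.09)
    print('stop',len(P),cv2.minAreaRect(P[:,:2].astype(np.float32)),np.median(P[:,2]))
E
```

```text
[[ 0.127  0.992  0.   ]
 [ 0.992 -0.127  0.   ]
 [ 0.     0.    -1.   ]]
shift [-682.0, 549.5, -68.5] rot [-0.0, 0.05, -11.94]
stop 146 ((0.6184322237968445, -0.03358202427625656), (0.012912358157336712, 0.12688292562961578), 10.29501724243164) 0.08038899482596595
stop 191 ((0.6182349920272827, -0.03592380881309509), (0.01714048534631729, 0.12939420342445374), 9.038826942443848) 0.07877165952876286
```

Emit:
send_rows(motion=[[85, [0, 0, -68], [0, 0, 0]], [85, [0, 0, -68], [0, 0, 0]], [85, [-680, 550, -68], [0, 0, -12]], [85, [-680, 550, -68], [0, 0, -12]], [85, [-680, 550, -68], [0, 0, -12]], [85, [-680, 550, -68], [0, 0, -12]], [85, [-680, 550, -68], [0, 0, -12]], [85, [-680, 550, -68], [0, 0, -12]], [85, [-680, 550, -68], [0, 0, -12]], [85, [-680, 550, -68], [0, 0, -12]], [85, [-680, 550, -68], [0, 0, -12]], [85, [-680, 550, -68], [0, 0, -12]], [85, [-680, 550, -68], [0, 0, -12]], [85, [-680, 550, -68], [0, 0, -12]], [85, [-680, 550, -68], [0, 0, -12]], [85, [-680, 550, -68], [0, 0, -12]], [85, [-680, 550, -68], [0, 0, -12]], [85, [-680, 550, -68], [0, 0, -12]], [85, [-680, 550, -68], [0, 0, -12]], [85, [-680, 550, -68], [0, 0, -12]]])

```text
time: 2.15
tcp_pos: [0.5012, -0.2371, 0.2992]
tcp_rot: [[0.129, 0.992, -0.001], [0.992, -0.129, -0.003], [-0.003, -0.0, -1.0]]
wrist_force: [-0.2, 1.0, -0.7]
gripper_width: 0.0849
```

Run:
```python
from h import *
d=cam('wrist'); save('w1',cv2.resize(d['img'],(768,576)));np.savez('/tmp/w1.npz',**{k:np.array(v) for k,v in d.items()})
t=cam('top'); np.savez('/tmp/top1.npz',**{k:np.array(v) for k,v in t.items()})
st()
W=cloud(d)
def sel(x0,x1,y0,y1,z0,z1):
    m=(W[...,0]>x0)&(W[...,0]<x1)&(W[...,1]>y0)&(W[...,1]<y1)&(W[...,2]>z0)&(W[...,2]<z1); return W[m]
P=sel(.45,.65,-.3,-.15,.15,.18); print(len(P),cv2.minAreaRect(P[:,:2].astype(np.float32)),P[:,2].max(),np.median(P[:,2]))
P=sel(.45,.65,-.4,-.15,.134,.142); print(len(P),cv2.minAreaRect(P[:,:2].astype(np.float32)),np.median(P[:,2]))
```

```text
t 2.25 tcp [ 0.5009 -0.2368  0.2989] F [-0.7  1.   0.9] w 85.0
R [[0.13, 0.991, -0.002], [0.991, -0.13, -0.003], [-0.003, -0.001, -1.0]] q [-14.3  16.7  44.7  99.1 -12.3  69.3 116.1]
327 ((0.5440053939819336, -0.23692162334918976), (0.009132043458521366, 0.030171159654855728), 82.67344665527344) 0.17465281269101418 0.1722450890829148
4056 ((0.5385761260986328, -0.2938660681247711), (0.17564940452575684, 0.10694682598114014), 82.64347076416016) 0.1375930533850284
```

View pics/w1.png

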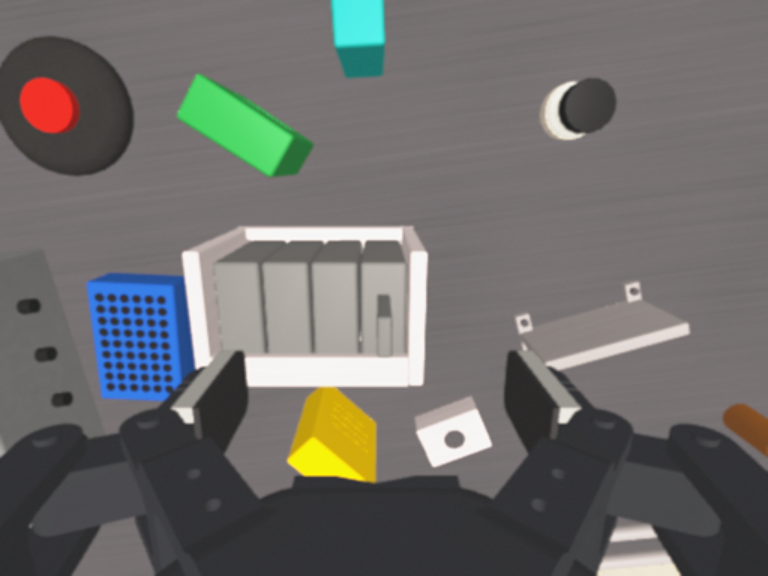

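Run:
```python
from h import *
go([.5445,-.2371,.195],Rdown(-7.33))
```

```text
shift [5.7, 43.4, 103.9] rot [-0.08, 0.18, -0.15]
```

Emit:
send_rows(motion=[[26, [5, 43, 40], [0, 0, 0]], [26, [5.5, 43.3, 104], [-0.1, 0.2, -0.15]], [26, [5.5, 43.3, 104], [-0.1, 0.2, -0.15]], [26, [5.5, 43.3, 104], [-0.1, 0.2, -0.15]], [26, [5.5, 43.3, 104], [-0.1, 0.2, -0.15]], [26, [5.5, 43.3, 104], [-0.1, 0.2, -0.15]]])

```text
time: 2.85
tcp_pos: [0.5449, -0.2374, 0.1967]
tcp_rot: [[0.127, 0.992, 0.003], [0.992, -0.127, -0.0], [0.0, 0.003, -1.0]]
wrist_force: [0.2, -0.3, 0.4]
gripper_width: 0.0259
```

Run:
```python
from h import *
st()
d=cam('wrist'); save('w2',cv2.resize(d['img'],(768,576)));np.savez('/tmp/w2.npz',**{k:np.array(v) for k,v in d.items()})
W=cloud(d)
def sel(x0,x1,y0,y1,z0,z1):
    m=(W[...,0]>x0)&(W[...,0]<x1)&(W[...,1]>y0)&(W[...,1]<y1)&(W[...,2]>z0)&(W[...,2]<z1); return W[m]
P=sel(.45,.65,-.3,-.15,.15,.18); print(len(P),cv2.minAreaRect(P[:,:2].astype(np.float32)),P[:,2].max(),np.median(P[:,2]))
P=sel(.45,.65,-.4,-.15,.134,.142); print(len(P),cv2.minAreaRect(P[:,:2].astype(np.float32)),np.median(P[:,2]))
```

```text
t 2.85 tcp [ 0.5449 -0.2374  0.1967] F [ 0.2 -0.3  0.4] w 25.9
R [[0.127, 0.992, 0.003], [0.992, -0.127, -0.0], [0.0, 0.003, -1.0]] q [-10.1  27.4  40.8 100.2 -20.4  59.9 120.6]
844 ((0.5441640019416809, -0.23734328150749207), (0.009851578623056412, 0.030206114053726196), 83.14173889160156) 0.17489985330579744 0.17231366594417535
8266 ((0.5381708741188049, -0.2943266034126282), (0.17666774988174438, 0.1061505377292633), 82.6441879272461) 0.13759088415632403
```

View pics/w2.png

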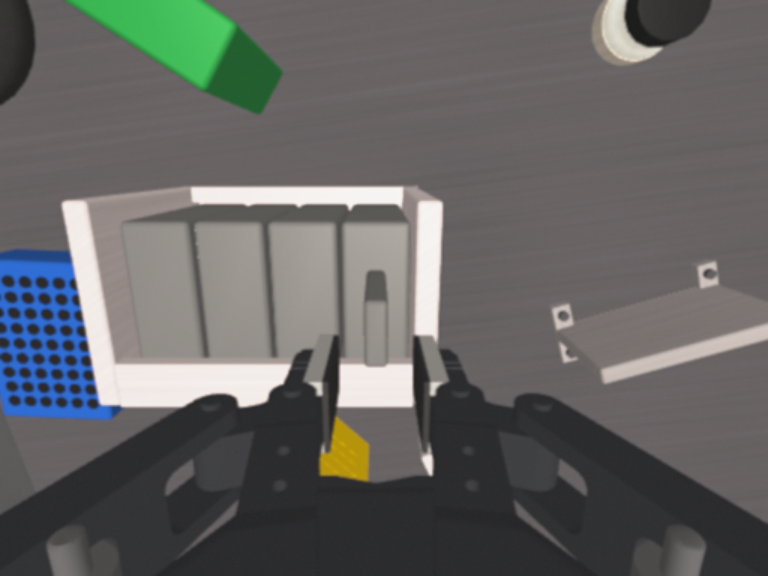

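Emit:
send_rows(motion=[[26, [0, 0, 30], [0, 0, 0]], [26, [0, 0, 53.5], [0, 0, 0]], [26, [0, 0, 53.5], [0, 0, 0]], [26, [0, 0, 53.5], [0, 0, 0]]])

```text
time: 3.3
tcp_pos: [0.5455, -0.2376, 0.1445]
tcp_rot: [[0.127, 0.992, 0.004], [0.992, -0.127, -0.0], [0.0, 0.004, -1.0]]
wrist_force: [0.3, -0.8, -0.3]
gripper_width: 0.0259
```

Run:
```python
from h import *
st()
d=cam('wrist'); save('w3',cv2.resize(d['img'][150:330,150:390],None,fx=3,fy=3))
```

```text
t 3.3 tcp [ 0.5455 -0.2376  0.1445] F [ 0.3 -0.8 -0.3] w 25.9
R [[0.127, 0.992, 0.004], [0.992, -0.127, -0.0], [0.0, 0.004, -1.0]] q [ -8.3  31.   38.7 102.5 -23.4  54.5 122.9]
```

View pics/w3.png

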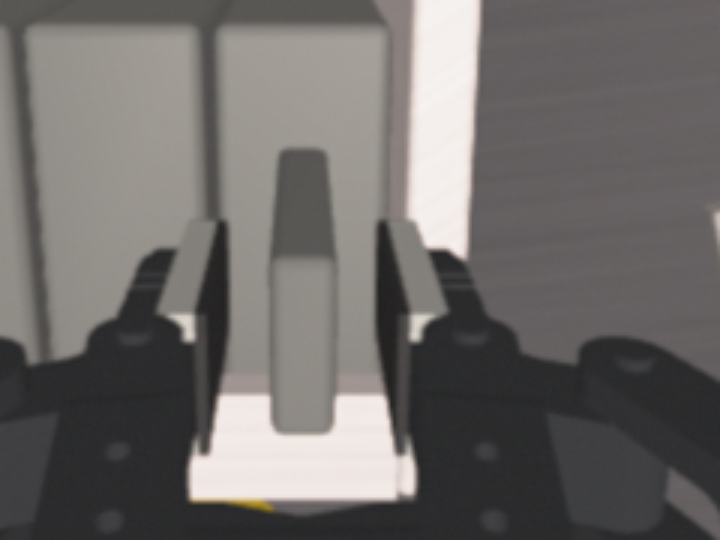

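Emit:
send_rows(motion=[[14, [0, 0, 1], [0, 0, 0]], [0, [0, 0, 1], [0, 0, 0]], [0, [0, 0, 1], [0, 0, 0]], [0, [0, 0, 1], [0, 0, 0]], [0, [0, 0, 1], [0, 0, 0]], [0, [0, 0, 1], [0, 0, 0]]])

```text
time: 3.95
tcp_pos: [0.5466, -0.238, 0.1456]
tcp_rot: [[0.127, 0.992, 0.007], [0.992, -0.127, -0.001], [0.0, 0.007, -1.0]]
wrist_force: [-1.7, 1.5, 11.1]
gripper_width: 0.0093
```

Run:
```python
from h import *
st(); print(np.round(bot.sense()['torque'],2))
d=cam('wrist'); save('w4',cv2.resize(d['img'][150:330,150:390],None,fx=3,fy=3))
```

```text
t 3.95 tcp [ 0.5466 -0.238   0.1456] F [-1.7  1.5 11.1] w 9.3
R [[0.127, 0.992, 0.007], [0.992, -0.127, -0.001], [0.0, 0.007, -1.0]] q [ -8.3  31.   38.7 102.5 -23.5  54.4 122.9]
[ 0.42  0.38 -0.05]
```

View pics/w4.png

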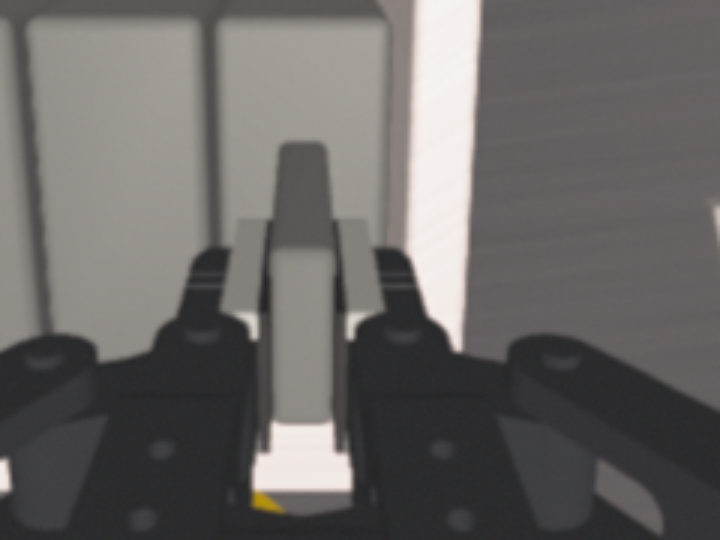

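Run:
```python
import numpy as np
rx,rz=42.4,137.6
for i in range(1,9):
    th=16.5*i/8;t=np.deg2rad(th);dx=rx*np.cos(t)-rz*np.sin(t)-rx+1.5*i/8;dz=rx*np.sin(t)+rz*np.cos(t)-rz+3*i/8
    print([0,[0,round(dx,1),round(-dz,1)],[round(-th,1),0,0]])
```

```text
[0, [0, np.float64(-4.8), np.float64(-1.8)], [-2.1, 0, 0]]
[0, [0, np.float64(-9.6), np.float64(-3.4)], [-4.1, 0, 0]]
[0, [0, np.float64(-14.5), np.float64(-4.9)], [-6.2, 0, 0]]
[0, [0, np.float64(-19.4), np.float64(-6.2)], [-8.2, 0, 0]]
[0, [0, np.float64(-24.4), np.float64(-7.2)], [-10.3, 0, 0]]
[0, [0, np.float64(-29.3), np.float64(-8.1)], [-12.4, 0, 0]]
[0, [0, np.float64(-34.3), np.float64(-8.9)], [-14.4, 0, 0]]
[0, [0, np.float64(-39.3), np.float64(-9.4)], [-16.5, 0, 0]]
```

Emit:
send_rows(motion=[[0, [0, -2, -1.5], [-1, 0, 0]], [0, [0, -4.8, -2], [-2.1, 0, 0]], [0, [0, -9.6, -3.5], [-4.1, 0, 0]], [0, [0, -14.5, -5], [-6.2, 0, 0]], [0, [0, -19.4, -6.2], [-8.2, 0, 0]], [0, [0, -24.4, -7.2], [-10.3, 0, 0]], [0, [0, -29.3, -8.1], [-12.4, 0, 0]], [0, [0, -34.3, -8.9], [-14.4, 0, 0]], [0, [0, -39.3, -9.4], [-16.5, 0, 0]], [0, [0, -39.3, -9.4], [-16.5, 0, 0]], [0, [0, -39.3, -9.4], [-16.5, 0, 0]]])

```text
time: 5.1
tcp_pos: [0.5074, -0.2329, 0.1549]
tcp_rot: [[0.128, 0.949, 0.288], [0.992, -0.122, -0.037], [0.0, 0.291, -0.957]]
wrist_force: [0.4, -0.4, -4.0]
gripper_width: 0.0086
```

Run:
```python
from h import *
st(); print(np.round(bot.sense()['torque'],2))
d=cam('wrist'); save('w5',cv2.resize(d['img'],(768,576)))
d=cam('side'); save('s5',cv2.resize(d['img'][150:310,250:450],None,fx=4,fy=4))
```

```text
t 5.1 tcp [ 0.5074 -0.2329  0.1549] F [ 0.4 -0.4 -4. ] w 8.6
R [[0.128, 0.949, 0.288], [0.992, -0.122, -0.037], [0.0, 0.291, -0.957]] q [ -6.8  17.9  36.2 119.2 -30.   33.4 132.7]
[ 0.06  0.58 -0.04]
```

View pics/w5.png

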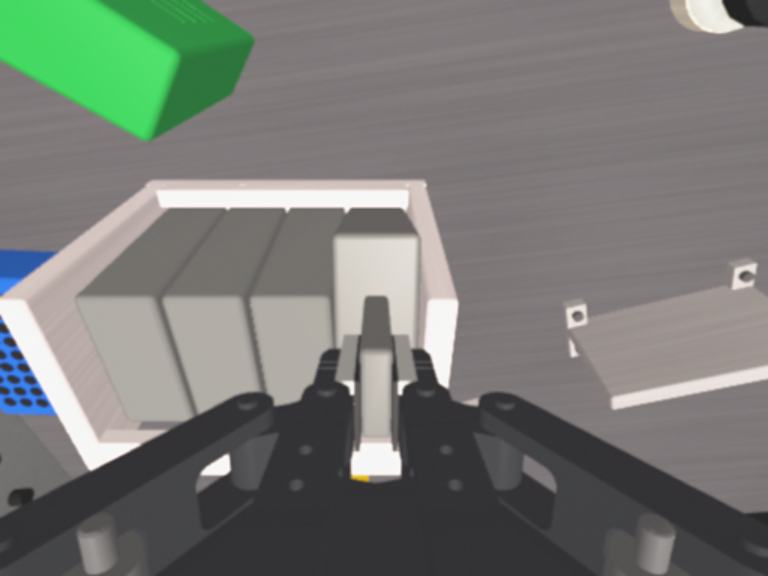

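View pics/s5.png

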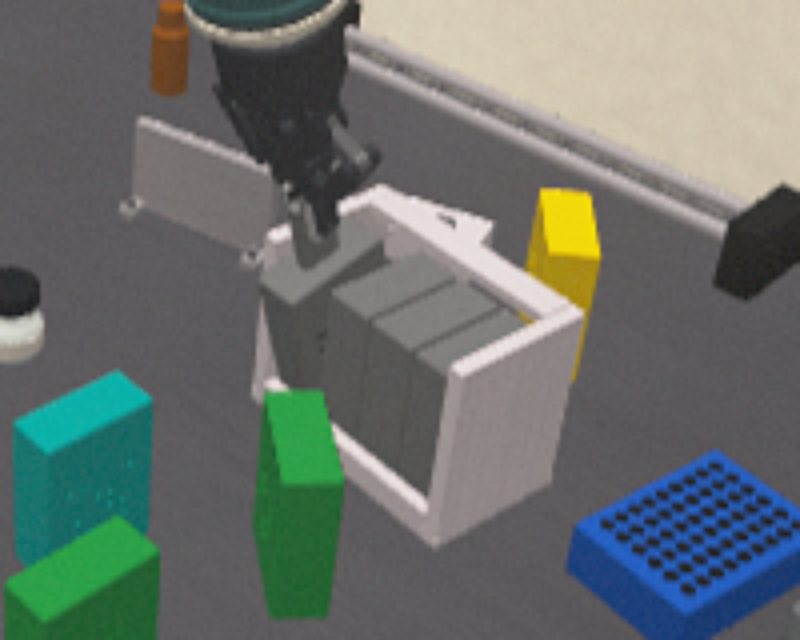

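Emit:
send_rows(motion=[[0, [0, 2, -6.7], [0, 0, 0]], [0, [0, 4.1, -13.4], [0, 0, 0]], [0, [0, -0.4, -26.2], [0, 0, 0]], [0, [0, -7.5, -44.1], [0, 0, 0]], [0, [0, -16, -67.6], [0, 0, 0]], [0, [0, -23.1, -95.9], [0, 0, 0]], [0, [0, -25.4, -122.7], [0, 0, 0]], [0, [0, -22.9, -148.1], [0, 0, 0]], [0, [0, -15.6, -172], [0, 0, 0]], [0, [0, -15.6, -172], [0, 0, 0]], [0, [0, -15.6, -172], [0, 0, 0]]])

```text
time: 6.3
tcp_pos: [0.4434, -0.2248, 0.3149]
tcp_rot: [[0.127, 0.949, 0.289], [0.992, -0.122, -0.037], [0.0, 0.291, -0.957]]
wrist_force: [-0.8, 0.9, -3.7]
gripper_width: 0.0087
```

Run:
```python
from h import *
st(); print(np.round(bot.sense()['torque'],2))
d=cam('wrist'); save('w6',cv2.resize(d['img'],(512,384)))
d=cam('side'); save('s6',cv2.resize(d['img'],(768,576)))
```

```text
t 6.3 tcp [ 0.4434 -0.2248  0.3149] F [-0.8  0.9 -3.7] w 8.7
R [[0.127, 0.949, 0.289], [0.992, -0.122, -0.037], [0.0, 0.291, -0.957]] q [-17.5  -5.1  42.3 116.1  -2.2  51.5 108.9]
[ 0.12  0.64 -0.01]
```

View pics/w6.png

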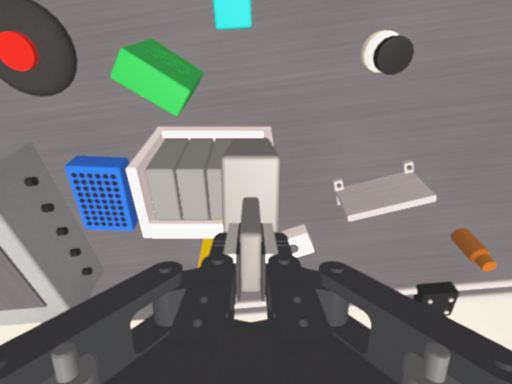

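View pics/s6.png

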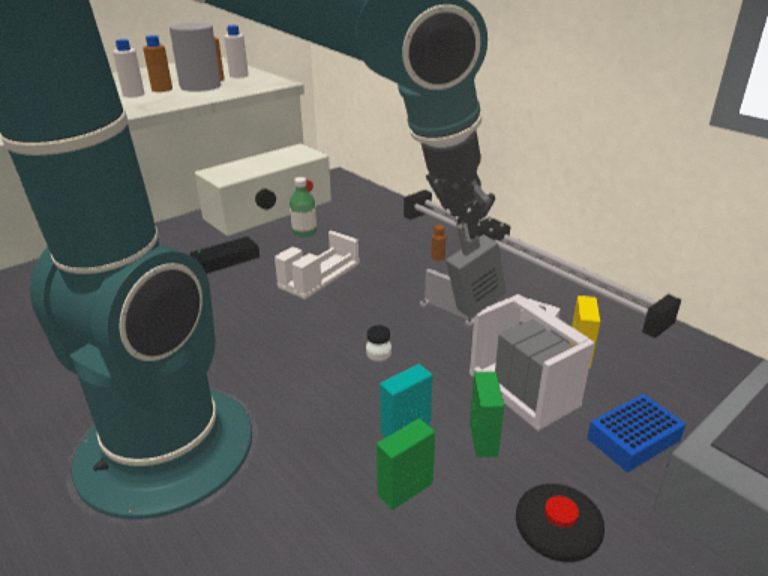

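Run:
```python
from h import *
for n in ['w1','w2','top1']:
    d=dict(np.load('/tmp/%s.npz'%n)); W=cloud(d)
    def sel(x0,x1,y0,y1,z0,z1):
        m=(W[...,0]>x0)&(W[...,0]<x1)&(W[...,1]>y0)&(W[...,1]<y1)&(W[...,2]>z0)&(W[...,2]<z1); return W[m]
    P=sel(.52,.68,-.13,.11,.074,.09)
    if len(P)>10: print('stop',n,len(P),cv2.minAreaRect(P[:,:2].astype(np.float32)),np.median(P[:,2]))
R=Rdown(10)
go([.52,-.06,.33],R)
go([.69,-.022,.33],R)
```

```text
stop w1 905 ((0.6189478635787964, -0.0345805287361145), (0.013010408729314804, 0.12903644144535065), 9.688302993774414) 0.0793867057993553
stop w2 1542 ((0.6208030581474304, -0.04369720444083214), (0.013085685670375824, 0.11110322177410126), 10.117685317993164) 0.07938077285328654
stop top1 135 ((0.618796706199646, -0.033420875668525696), (0.01303976308554411, 0.12664198875427246), 10.09394359588623) 0.07983181659445493
shift [173.0, 57.7, 0.5] rot [16.67, 2.54, -17.18]
shift [232.3, 214.5, 47.9] rot [16.67, 2.54, -17.18]
```

Emit:
send_rows(motion=[[0, [40, 12, -10], [0, 0, 0]], [0, [80, 25, -10], [4, 0.6, -4]], [0, [120, 40, -10], [8, 1.2, -8]], [0, [150, 50, -5], [12, 1.8, -12]], [0, [173, 75, 0], [16.7, 2.5, -17.2]], [0, [190, 120, 16], [16.7, 2.5, -17.2]], [0, [205, 160, 30], [16.7, 2.5, -17.2]], [0, [220, 190, 42], [16.7, 2.5, -17.2]], [0, [232, 214.5, 48], [16.7, 2.5, -17.2]], [0, [232, 214.5, 48], [16.7, 2.5, -17.2]], [0, [232, 214.5, 48], [16.7, 2.5, -17.2]], [0, [232, 214.5, 48], [16.7, 2.5, -17.2]]])

```text
time: 7.6
tcp_pos: [0.6894, -0.023, 0.3292]
tcp_rot: [[-0.173, 0.985, -0.002], [0.985, 0.173, -0.001], [-0.001, -0.002, -1.0]]
wrist_force: [0.3, -0.0, -3.7]
gripper_width: 0.0091
```

Run:
```python
from h import *
st(); 
d=cam('wrist'); save('w7',cv2.resize(d['img'],(768,576)))
d=cam('side'); save('s7',cv2.resize(d['img'][100:300,200:450],None,fx=3,fy=3))
a=np.deg2rad(9.9);c=np.array([.619,-.0345]);x=np.array([np.cos(a),np.sin(a)])
p=c+x*.072; go([p[0],p[1],.182],Rdown(9.9))
```

```text
t 7.6 tcp [ 0.6894 -0.023   0.3292] F [ 0.3 -0.  -3.7] w 9.1
R [[-0.173, 0.985, -0.002], [0.985, 0.173, -0.001], [-0.001, -0.002, -1.0]] q [-20.4  29.7  30.9  75.6 -15.   78.8 110. ]
shift [0.6, 0.7, 148.0] rot [-0.04, 0.03, 0.07]
```

View pics/w7.png

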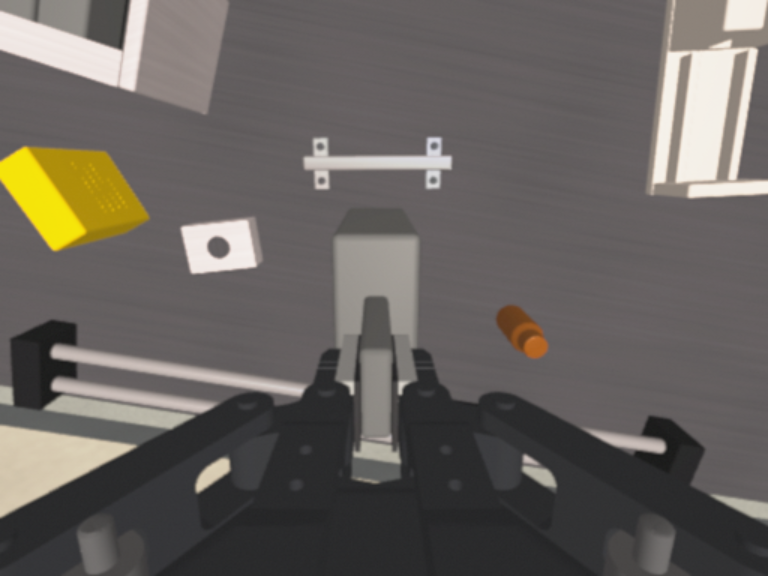

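View pics/s7.png

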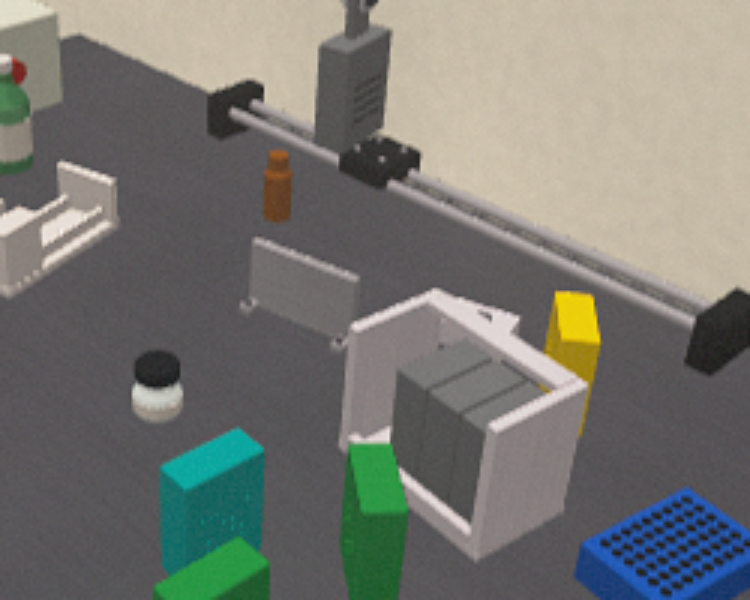

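Emit:
send_rows(motion=[[0, [0, 0, 40], [0, 0, 0]], [0, [0.5, 0.5, 80], [0, 0, 0]], [0, [0.5, 0.5, 120], [0, 0, 0]], [0, [0.5, 0.5, 151], [0, 0, 0]], [0, [0.5, 0.5, 151], [0, 0, 0]], [0, [0.5, 0.5, 151], [0, 0, 0]]])

```text
time: 8.3
tcp_pos: [0.69, -0.0225, 0.1803]
tcp_rot: [[-0.173, 0.985, 0.0], [0.985, 0.173, -0.001], [-0.001, 0.0, -1.0]]
wrist_force: [0.3, -0.6, -2.0]
gripper_width: 0.0091
```

Run:
```python
from h import *
st(); s=bot.sense()
a=np.deg2rad(9.9);c=np.array([.619,-.0345]);x=np.array([np.cos(a),np.sin(a)])
p=np.array(s['tcp_pos']);xs=(p[:2]-c)@x*1e3;ys=(p[:2]-c)@np.array([-x[1],x[0]])*1e3;print('xs,ys',xs,ys)
S=118;f=41
for ph in [0]+list(range(8,97,8)):
    t=np.deg2rad(ph);u=-6+S*np.sin(t)-f*np.cos(t);h=80+S*np.cos(t)+f*np.sin(t)
    print(ph,[0,[0,round(-u-xs,1),round(p[2]*1e3-(h-19),1)],[0,0,0]])
d=cam('wrist'); save('w8',cv2.resize(d['img'],(768,576)))
```

```text
t 8.3 tcp [ 0.69   -0.0225  0.1803] F [ 0.3 -0.6 -2. ] w 9.1
R [[-0.173, 0.985, 0.0], [0.985, 0.173, -0.001], [-0.001, 0.0, -1.0]] q [-19.5  35.9  28.5  85.6 -18.2  63.2 112.6]
xs,ys 71.95988346388984 -0.3927982198047176
0 [0, [0, np.float64(-25.0), np.float64(1.3)], [0, 0, 0]]
8 [0, [0, np.float64(-41.8), np.float64(-3.2)], [0, 0, 0]]
16 [0, [0, np.float64(-59.1), np.float64(-5.4)], [0, 0, 0]]
24 [0, [0, np.float64(-76.5), np.float64(-5.1)], [0, 0, 0]]
32 [0, [0, np.float64(-93.7), np.float64(-2.5)], [0, 0, 0]]
40 [0, [0, np.float64(-110.4), np.float64(2.6)], [0, 0, 0]]
48 [0, [0, np.float64(-126.2), np.float64(9.9)], [0, 0, 0]]
56 [0, [0, np.float64(-140.9), np.float64(19.4)], [0, 0, 0]]
64 [0, [0, np.float64(-154.0), np.float64(30.8)], [0, 0, 0]]
72 [0, [0, np.float64(-165.5), np.float64(43.9)], [0, 0, 0]]
80 [0, [0, np.float64(-175.0), np.float64(58.5)], [0, 0, 0]]
88 [0, [0, np.float64(-182.5), np.float64(74.2)], [0, 0, 0]]
96 [0, [0, np.float64(-187.6), np.float64(90.9)], [0, 0, 0]]
```

View pics/w8.png

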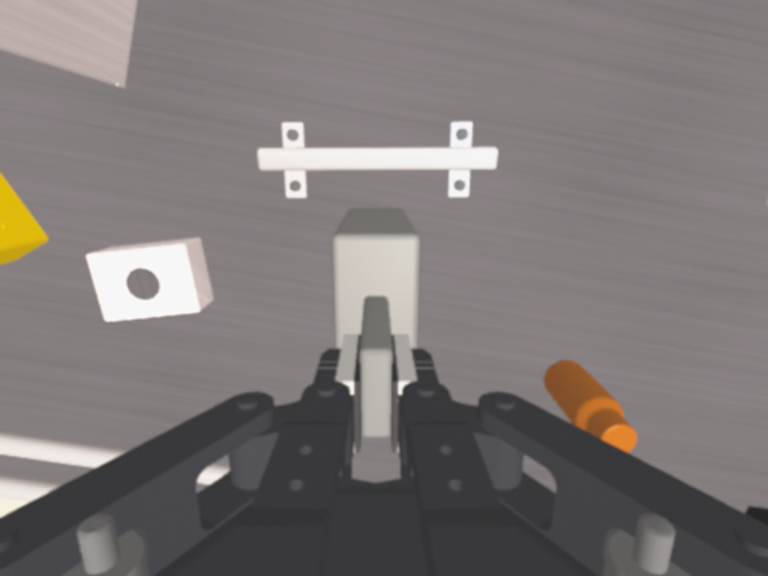

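Emit:
send_rows(motion=[[0, [0, -12, 1], [0, 0, 0]], [0, [0, -25, 1.3], [0, 0, 0]], [0, [0, -33, -1], [0, 0, 0]], [0, [0, -41.8, -3.2], [0, 0, 0]], [0, [0, -50, -4.5], [0, 0, 0]], [0, [0, -59, -5.4], [0, 0, 0]], [0, [0, -68, -5.4], [0, 0, 0]], [0, [0, -76.5, -5.1], [0, 0, 0]], [0, [0, -85, -4], [0, 0, 0]], [0, [0, -93.7, -2.5], [0, 0, 0]]])

```text
time: 9.35
tcp_pos: [0.5996, -0.0388, 0.1858]
tcp_rot: [[-0.173, 0.985, 0.007], [0.985, 0.173, -0.0], [-0.001, 0.007, -1.0]]
wrist_force: [5.5, 1.2, 1.4]
gripper_width: 0.009
```

Run:
```python
from h import *
st(); s=bot.sense();print(np.round(s['torque'],2))
a=np.deg2rad(9.9);c=np.array([.619,-.0345]);x=np.array([np.cos(a),np.sin(a)])
p=np.array(s['tcp_pos']);xs=(p[:2]-c)@x*1e3;ys=(p[:2]-c)@np.array([-x[1],x[0]])*1e3;print('xs,ys',xs,ys)
d=cam('side'); save('s9',cv2.resize(d['img'][100:300,200:450],None,fx=3,fy=3))
S=118;f=41
for ph in [0]+list(range(32,101,4)):
    t=np.deg2rad(ph);u=-6+S*np.sin(t)-f*np.cos(t);h=80+S*np.cos(t)+f*np.sin(t)
    print(ph,[0,[0,round(-u-xs,1),round(p[2]*1e3-(h-19),1)],[0,0,0]])
```

```text
t 9.35 tcp [ 0.5996 -0.0388  0.1858] F [5.5 1.2 1.4] w 9.0
R [[-0.173, 0.985, 0.007], [0.985, 0.173, -0.0], [-0.001, 0.007, -1.0]] q [-22.1  26.3  30.1  99.7 -15.3  57.7 113.6]
[ 0.21 -1.67 -0.05]
xs,ys -19.879460540902866 -0.9433562038324175
0 [0, [0, np.float64(66.9), np.float64(6.8)], [0, 0, 0]]
32 [0, [0, np.float64(-1.9), np.float64(3.0)], [0, 0, 0]]
36 [0, [0, np.float64(-10.3), np.float64(5.3)], [0, 0, 0]]
40 [0, [0, np.float64(-18.6), np.float64(8.1)], [0, 0, 0]]
44 [0, [0, np.float64(-26.6), np.float64(11.5)], [0, 0, 0]]
48 [0, [0, np.float64(-34.4), np.float64(15.4)], [0, 0, 0]]
52 [0, [0, np.float64(-41.9), np.float64(19.9)], [0, 0, 0]]
56 [0, [0, np.float64(-49.0), np.float64(24.9)], [0, 0, 0]]
60 [0, [0, np.float64(-55.8), np.float64(30.3)], [0, 0, 0]]
64 [0, [0, np.float64(-62.2), np.float64(36.3)], [0, 0, 0]]
68 [0, [0, np.float64(-68.2), np.float64(42.6)], [0, 0, 0]]
72 [0, [0, np.float64(-73.7), np.float64(49.4)], [0, 0, 0]]
76 [0, [0, np.float64(-78.7), np.float64(56.5)], [0, 0, 0]]
80 [0, [0, np.float64(-83.2), np.float64(64.0)], [0, 0, 0]]
84 [0, [0, np.float64(-87.2), np.float64(71.7)], [0, 0, 0]]
88 [0, [0, np.float64(-90.6), np.float64(79.7)], [0, 0, 0]]
92 [0, [0, np.float64(-93.5), np.float64(88.0)], [0, 0, 0]]
96 [0, [0, np.float64(-95.8), np.float64(96.4)], [0, 0, 0]]
100 [0, [0, np.float64(-97.4), np.float64(105.0)], [0, 0, 0]]
```

View pics/s9.png

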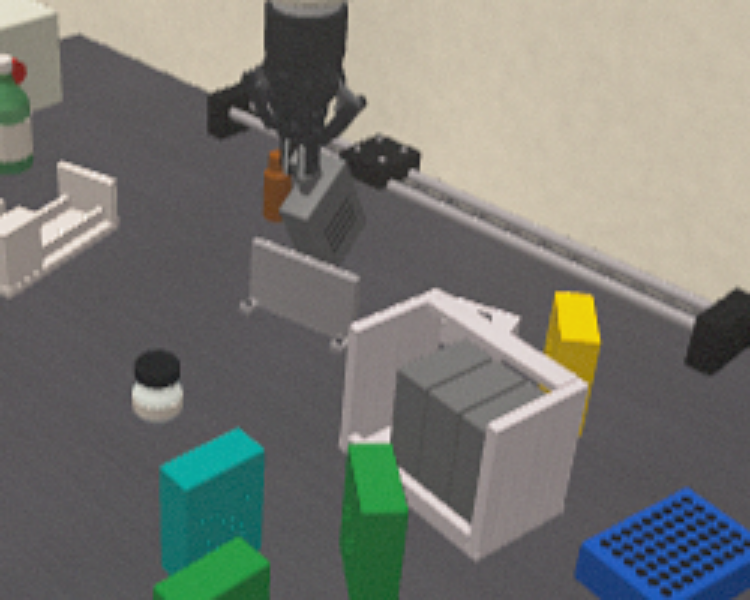

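Emit:
send_rows(motion=[[0, [0, -10, 5.3], [0, 0, 0]], [0, [0, -18.6, 8.1], [0, 0, 0]], [0, [0, -26.6, 11.5], [0, 0, 0]], [0, [0, -34.4, 15.4], [0, 0, 0]], [0, [0, -42, 20], [0, 0, 0]], [0, [0, -49, 25], [0, 0, 0]], [0, [0, -55.8, 30.3], [0, 0, 0]], [0, [0, -62.2, 36.3], [0, 0, 0]], [0, [0, -68.2, 42.6], [0, 0, 0]], [0, [0, -73.7, 49.4], [0, 0, 0]], [0, [0, -78.7, 56.5], [0, 0, 0]], [0, [0, -83.2, 64], [0, 0, 0]], [0, [0, -87.2, 71.7], [0, 0, 0]], [0, [0, -89.5, 76], [0, 0, 0]], [0, [0, -89.5, 76], [0, 0, 0]]])

```text
time: 10.9
tcp_pos: [0.5106, -0.0548, 0.1092]
tcp_rot: [[-0.172, 0.985, 0.006], [0.985, 0.172, -0.0], [-0.001, 0.006, -1.0]]
wrist_force: [-1.2, 0.1, 6.3]
gripper_width: 0.0089
```

Run:
```python
from h import *
st(); s=bot.sense();print(np.round(s['torque'],2))
a=np.deg2rad(9.9);c=np.array([.619,-.0345]);x=np.array([np.cos(a),np.sin(a)])
p=np.array(s['tcp_pos']);xs=(p[:2]-c)@x*1e3;ys=(p[:2]-c)@np.array([-x[1],x[0]])*1e3;print('xs,ys',xs,ys)
d=cam('side'); save('s10',cv2.resize(d['img'][100:300,200:450],None,fx=3,fy=3))
W=cloud(d);np.save('/tmp/c10.npy',W)
d=cam('wrist'); save('w10',cv2.resize(d['img'],(768,576)))
W=cloud(d)
# body top face points: in stop frame
X=(W[...,:2]-c)@x*1e3;Y=(W[...,:2]-c)@np.array([-x[1],x[0]])*1e3;Z=W[...,2]*1e3
m=(abs(Y)<10)&(X>-70)&(X<60)&(Z>85)
for lo in range(-130,61,10):
    k=(abs(Y)<12)&(X>=lo)&(X<lo+10)&(Z>70)
    if k.sum()>3: print(lo,k.sum(),np.percentile(Z[k],[5,50,95]).round(1))
```

```text
t 10.9 tcp [ 0.5106 -0.0548  0.1092] F [-1.2  0.1  6.3] w 8.9
R [[-0.172, 0.985, 0.006], [0.985, 0.172, -0.0], [-0.001, 0.006, -1.0]] q [-21.3  24.   29.2 115.2 -16.5  44.4 117.5]
[ 0.12 -0.41  0.04]
xs,ys -110.28950497510458 -1.378678842790112
-130 8940 [132.  190.4 202.5]
-120 1548 [123.4 145.5 157.7]
-110 793 [146.1 149.2 157.9]
-100 372 [146.3 147.8 148.9]
-70 147 [ 99.4 106.1 112.2]
```

View pics/s10.png

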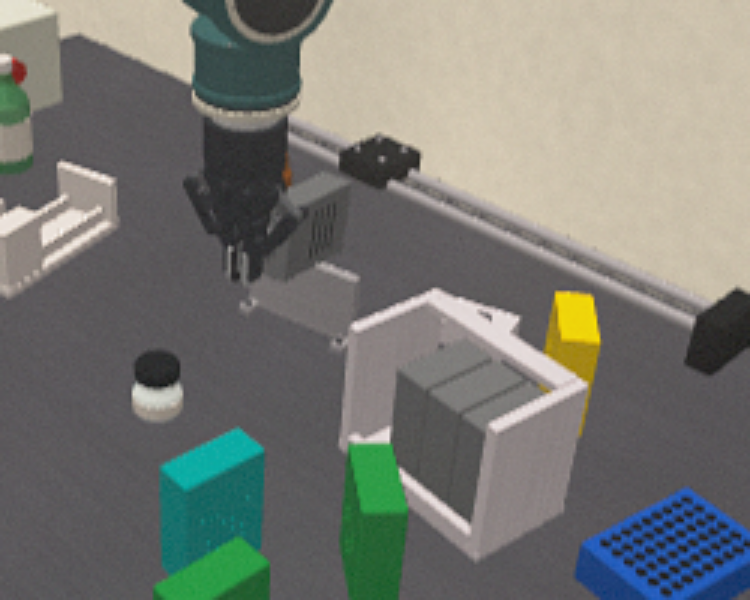

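View pics/w10.png

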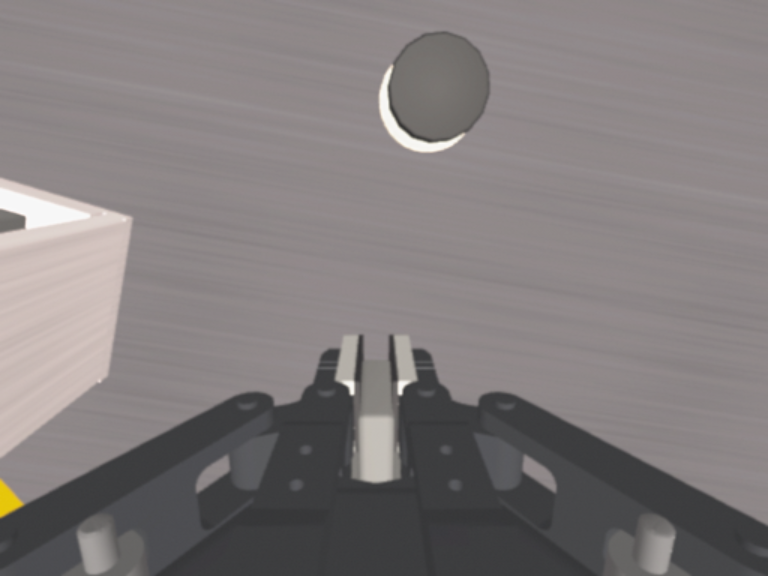

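Run:
```python
from h import *
W=np.load('/tmp/c10.npy')
a=np.deg2rad(9.9);c=np.array([.619,-.0345]);x=np.array([np.cos(a),np.sin(a)])
X=(W[...,:2]-c)@x*1e3;Y=(W[...,:2]-c)@np.array([-x[1],x[0]])*1e3;Z=W[...,2]*1e3
for lo in range(-120,61,10):
    k=(Y>-14)&(Y<14)&(X>=lo)&(X<lo+10)&(Z>85)&(Z<185)
    k2=(Y>-25)&(Y<-12)&(X>=lo)&(X<lo+10)&(Z>60)&(Z<185)
    print(lo,k.sum(),np.percentile(Z[k],[50,95]).round(1) if k.sum() else '',k2.sum(),np.percentile(Z[k2],[2,98]).round(1) if k2.sum() else '')
k=(Y>-25)&(Y<-15)&(X>-80)&(X<60)&(Z>82)&(Z<175)
print(cv2.minAreaRect(np.stack([X[k],Z[k]],-1).astype(np.float32)))
```

```text
-120 64 [137.7 175.4] 54 [116.2 181.8]
-110 11 [160.4 165.9] 27 [123.7 180.5]
-100 0  3 [176.1 182. ]
-90 1 [124.3 124.3] 0 
-80 6 [120.9 125.7] 0 
-70 55 [105.9 131.4] 26 [ 93.5 137.9]
-60 16 [149.9 160.1] 37 [ 93.6 142.7]
-50 1 [169.3 169.3] 31 [ 91.1 156.5]
-40 7 [167.9 168.8] 35 [ 90.3 168.2]
-30 12 [165.8 167. ] 44 [ 94.6 166.7]
-20 11 [164.6 166.1] 45 [ 88.8 164.6]
-10 10 [163.3 164.3] 64 [ 61.  163.1]
0 12 [162.3 163.3] 42 [ 81.2 161.8]
10 13 [160.7 162.4] 46 [ 86.  161.4]
20 12 [159.4 160.9] 33 [ 83.2 159.2]
30 11 [158.3 159.2] 41 [ 82.1 158.7]
40 11 [157.2 157.7] 25 [ 96.4 157.6]
50 1 [155.3 155.3] 0 
60 0  0 
((-7.871524810791016, 123.86090087890625), (80.81998443603516, 112.88340759277344), 82.47109985351562)
```

Emit:
send_rows(motion=[[0, [0, -3, 4], [0, 0, 0]], [0, [0, -5, 8], [0, 0, 0]], [0, [0, -5.5, 9.5], [0, 0, 0]], [0, [0, -5.5, 9.5], [0, 0, 0]]])

```text
time: 11.4
tcp_pos: [0.5052, -0.0557, 0.0998]
tcp_rot: [[-0.172, 0.985, 0.005], [0.985, 0.172, -0.0], [-0.001, 0.005, -1.0]]
wrist_force: [4.0, -0.4, 2.3]
gripper_width: 0.0091
```

```bash
cat >> h.py <<'E'
def pitch():
    d=cam('side');W=cloud(d)
    s=bot.sense();R=np.array(s['tcp_rot']);p=np.array(s['tcp_pos'])
    L=(W-p)@R*1e3  # tool coords; y fwd, z down
    X,Y,Z=L[...,1],-L[...,0],W[...,2]*1e3
    k=(abs(L[...,0])<14)&(X>62)&(X<152)&(L[...,2]<-40)&(L[...,2]>-90)
    f=np.polyfit(X[k],Z[k],1);r=Z[k]-np.polyval(f,X[k]);g=abs(r)<2.5;f=np.polyfit(X[k][g],Z[k][g],1)
    k2=(L[...,0]>0)&(L[...,0]<40)&(abs(L[...,0])<30)&(X>20)&(X<190)&(Z<200)
    print('pitch deg',np.degrees(np.arctan(f[0])),'n',g.sum(),'top z at X=99:',np.polyval(f,99))
    return d
E
python3 - <<'E'
from h import *
st(); d=pitch(); save('s11',cv2.resize(d['img'][100:300,200:450],None,fx=3,fy=3))
E
```

```text
t 11.4 tcp [ 0.5052 -0.0557  0.0998] F [ 4.  -0.4  2.3] w 9.1
R [[-0.172, 0.985, 0.005], [0.985, 0.172, -0.0], [-0.001, 0.005, -1.0]] q [-20.9  24.4  28.8 116.2 -17.   43.1 118.2]
pitch deg -2.5290990174071153 n 112 top z at X=99: 162.56735459902086
```

View pics/s11.png

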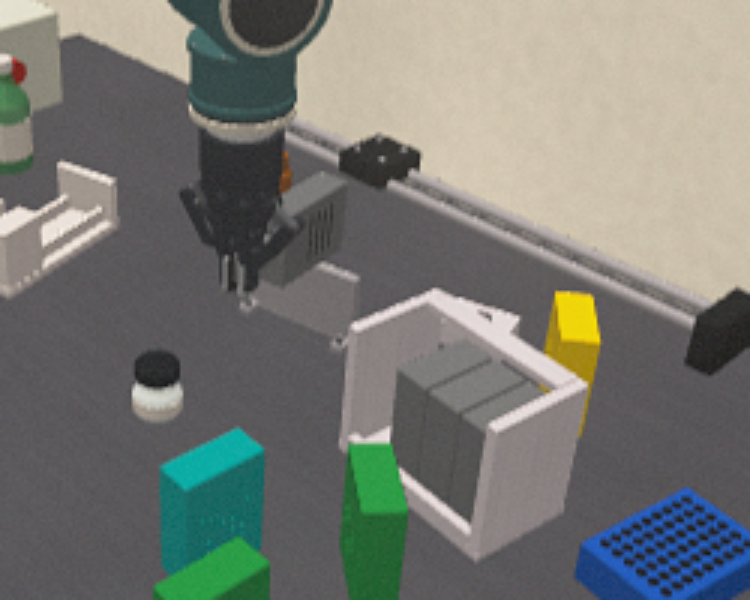

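Emit:
send_rows(motion=[[0, [0, -0.5, 2.5], [0, 0, 0]], [0, [0, -1, 5.5], [0, 0, 0]], [0, [0, -1, 5.5], [0, 0, 0]]])

```text
time: 11.75
tcp_pos: [0.5036, -0.056, 0.094]
tcp_rot: [[-0.172, 0.985, 0.004], [0.985, 0.172, 0.0], [-0.001, 0.004, -1.0]]
wrist_force: [-1.1, 0.5, 4.9]
gripper_width: 0.0088
```

Run:
```python
from h import *
st(); d=pitch()
```

```text
t 11.75 tcp [ 0.5036 -0.056   0.094 ] F [-1.1  0.5  4.9] w 8.8
R [[-0.172, 0.985, 0.004], [0.985, 0.172, 0.0], [-0.001, 0.004, -1.0]] q [-20.7  24.9  28.6 116.6 -17.4  42.4 118.5]
pitch deg -0.2564569983730486 n 114 top z at X=99: 161.5259276238683
```

Run:
```python
from h import *
go([.4835,.088,.15],Rdown(12.8)); go([.4835,.088,.032],Rdown(12.8))
```

```text
shift [145.3, 5.2, -56.0] rot [0.21, 0.04, -2.88]
shift [145.4, 4.8, 62.0] rot [0.21, 0.04, -2.88]
```

Emit:
send_rows(motion=[[0, [0, 0, -25], [0, 0, 0]], [0, [0, 0, -50], [0, 0, 0]], [0, [20, 0, -56], [0, 0, -1]], [0, [55, 3, -56], [0, 0, -2.9]], [0, [95, 5, -56], [0.2, 0, -2.9]], [0, [130, 5, -56], [0.2, 0, -2.9]], [0, [145, 5, -50], [0.2, 0, -2.9]], [0, [145, 5, -20], [0.2, 0, -2.9]], [0, [145, 5, 20], [0.2, 0, -2.9]], [0, [145, 5, 50], [0.2, 0, -2.9]], [0, [145, 5, 62], [0.2, 0, -2.9]], [0, [145, 5, 62], [0.2, 0, -2.9]]])

```text
time: 13.0
tcp_pos: [0.4825, 0.0868, 0.0307]
tcp_rot: [[-0.221, 0.975, -0.003], [0.975, 0.221, -0.002], [-0.001, -0.004, -1.0]]
wrist_force: [-0.2, 0.8, -3.5]
gripper_width: 0.009
```

Run:
```python
from h import *
st(); d=pitch(); save('s12',cv2.resize(d['img'][80:280,150:400],None,fx=3,fy=3))
```

```text
t 13.0 tcp [0.4825 0.0868 0.0307] F [-0.2  0.8 -3.5] w 9.0
R [[-0.221, 0.975, -0.003], [0.975, 0.221, -0.002], [-0.001, -0.004, -1.0]] q [-32.3  29.7  22.3 119.7 -19.4  34.2 106.4]
pitch deg -1.9852725944056862 n 102 top z at X=99: 94.79990245688084
```

View pics/s12.png

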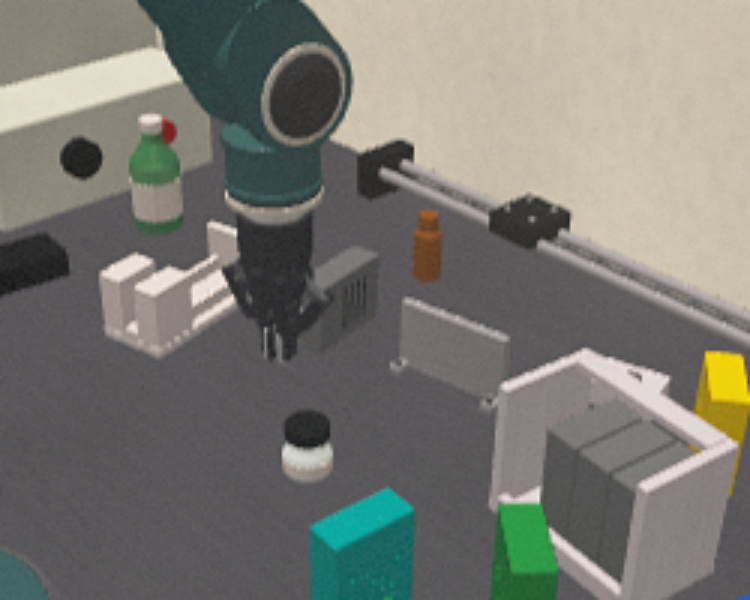

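Emit:
send_rows(motion=[[0, [0, 0, 6], [0, 0, 0]], [0, [0, 0, 11], [0, 0, 0]], [0, [0, 0, 14], [0, 0, 0]], [0, [0, 0, 16], [0, 0, 0]], [0, [0, 0, 16], [0, 0, 0]]])

```text
time: 13.55
tcp_pos: [0.4836, 0.0871, 0.0162]
tcp_rot: [[-0.221, 0.975, -0.001], [0.975, 0.221, -0.001], [-0.001, -0.001, -1.0]]
wrist_force: [-4.0, -0.9, 2.2]
gripper_width: 0.009
```

Run:
```python
from h import *
st(); d=pitch()
```

```text
t 13.55 tcp [0.4836 0.0871 0.0162] F [-4.  -0.9  2.2] w 9.0
R [[-0.221, 0.975, -0.001], [0.975, 0.221, -0.001], [-0.001, -0.001, -1.0]] q [-31.4  31.3  21.3 119.8 -20.5  32.4 107.3]
pitch deg -0.84419514837734 n 95 top z at X=99: 82.2232097847042
```

Emit:
send_rows(motion=[[0, [0, 0, 1.5], [0, 0, 0]], [0, [0, 0, 2.5], [0, 0, 0]], [0, [0, 0, 2.5], [0, 0, 0]]])

```text
time: 13.9
tcp_pos: [0.4837, 0.0871, 0.0141]
tcp_rot: [[-0.221, 0.975, -0.001], [0.975, 0.221, -0.001], [-0.001, -0.001, -1.0]]
wrist_force: [-4.4, -0.1, 6.1]
gripper_width: 0.009
```

Run:
```python
from h import *
st(); d=pitch()
```

```text
t 13.9 tcp [0.4837 0.0871 0.0141] F [-4.4 -0.1  6.1] w 9.0
R [[-0.221, 0.975, -0.001], [0.975, 0.221, -0.001], [-0.001, -0.001, -1.0]] q [-31.2  31.5  21.1 119.9 -20.6  32.1 107.4]
pitch deg -0.18708946374449584 n 104 top z at X=99: 81.05346342098692
```

Emit:
send_rows(motion=[[20, [0, 0, 0], [0, 0, 0]], [36, [0, 0, 0], [0, 0, 0]], [36, [0, 0, 0], [0, 0, 0]], [36, [0, 0, 0], [0, 0, 0]], [36, [0, 0, -20], [0, 0, 0]], [36, [0, 0, -60], [0, 0, 0]], [60, [0, 0, -110], [0, 0, 0]], [60, [0, 0, -160], [0, 0, 0]], [60, [0, 0, -180], [0, 0, 0]], [60, [0, 0, -180], [0, 0, 0]]])

```text
time: 14.95
tcp_pos: [0.4852, 0.0877, 0.197]
tcp_rot: [[-0.221, 0.975, 0.004], [0.975, 0.221, 0.001], [0.001, 0.004, -1.0]]
wrist_force: [-0.5, -0.1, -0.9]
gripper_width: 0.06
```

Run:
```python
from h import *
st()
d=cam('wrist'); save('w13',cv2.resize(d['img'],(768,576)))
W=cloud(d)
def sel(W,x0,x1,y0,y1,z0,z1):
    m=(W[...,0]>x0)&(W[...,0]<x1)&(W[...,1]>y0)&(W[...,1]<y1)&(W[...,2]>z0)&(W[...,2]<z1); return W[m]
t=cam('top'); Wt=cloud(t); sd=cam('side'); Ws=cloud(sd)
for n,w in [('wrist',W),('top',Wt),('side',Ws)]:
    P=sel(w,.45,.7,.05,.18,.073,.09)
    if len(P)>10: print(n,len(P),cv2.minAreaRect(P[:,:2].astype(np.float32)),np.median(P[:,2]))
    P=sel(w,.40,.53,.05,.18,.05,.062)
    if len(P)>10: print(n,'h',len(P),cv2.minAreaRect(P[:,:2].astype(np.float32)),np.median(P[:,2]))
save('s13',cv2.resize(sd['img'][80:280,150:400],None,fx=3,fy=3))
```

```text
t 14.95 tcp [0.4852 0.0877 0.197 ] F [-0.5 -0.1 -0.9] w 60.0
R [[-0.221, 0.975, 0.004], [0.975, 0.221, 0.001], [0.001, 0.004, -1.0]] q [-40.   13.8  30.1 113.9  -8.5  54.1  97.2]
wrist 3117 ((0.5813882350921631, 0.10970709472894669), (0.10304608941078186, 0.03605439513921738), 12.771307945251465) 0.07963120650731254
wrist h 515 ((0.5072838068008423, 0.09386393427848816), (0.06009647622704506, 0.020309574902057648), 25.83810806274414) 0.05451163638094192
top 67 ((0.6272994875907898, 0.11967632174491882), (0.02259892225265503, 0.03609250485897064), 8.869110107421875) 0.07996642250979025
side 237 ((0.5831494331359863, 0.10785804688930511), (0.11056950688362122, 0.03836693614721298), 12.344160079956055) 0.0808367195671934
side h 52 ((0.5058667063713074, 0.09163950383663177), (0.05824296176433563, 0.018458258360624313), 22.768251419067383) 0.0552303998197462
```

View pics/w13.png

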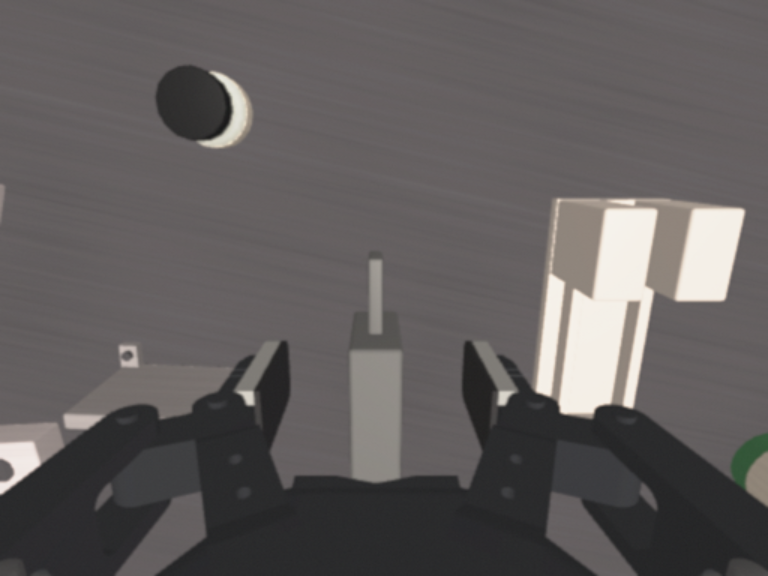

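View pics/s13.png

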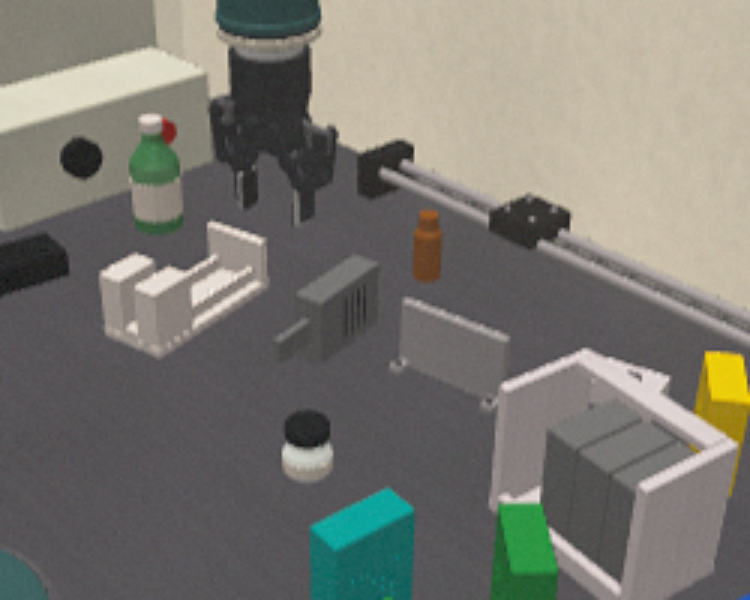

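Run:
```python
from h import *
go([.5845,.110,.13],Rdown(12.8))
```

```text
shift [-0.1, 103.8, 63.0] rot [-0.1, 0.05, -0.02]
```

Emit:
send_rows(motion=[[60, [0, 40, 0], [0, 0, 0]], [60, [0, 80, 20], [0, 0, 0]], [60, [0, 103.8, 50], [0, 0, 0]], [60, [0, 103.8, 63], [0, 0, 0]], [60, [0, 103.8, 63], [0, 0, 0]], [60, [0, 103.8, 63], [0, 0, 0]]])

```text
time: 15.7
tcp_pos: [0.5837, 0.1096, 0.1299]
tcp_rot: [[-0.221, 0.975, -0.003], [0.975, 0.221, -0.002], [-0.001, -0.003, -1.0]]
wrist_force: [0.2, 0.3, 0.5]
gripper_width: 0.06
```

Run:
```python
from h import *
st()
d=cam('wrist'); save('w14',cv2.resize(d['img'],(768,576)))
W=cloud(d)
def sel(W,x0,x1,y0,y1,z0,z1):
    m=(W[...,0]>x0)&(W[...,0]<x1)&(W[...,1]>y0)&(W[...,1]<y1)&(W[...,2]>z0)&(W[...,2]<z1); return W[m]
P=sel(W,.45,.7,.05,.18,.076,.084)
print(len(P),cv2.minAreaRect(P[:,:2].astype(np.float32)),np.median(P[:,2]))
b=cv2.boxPoints(cv2.minAreaRect(P[:,:2].astype(np.float32)));print(b.round(4).tolist())
go([.5845,.110,.042],Rdown(12.8))
```

```text
t 15.7 tcp [0.5837 0.1096 0.1299] F [0.2 0.3 0.5] w 60.0
R [[-0.221, 0.975, -0.003], [0.975, 0.221, -0.002], [-0.001, -0.003, -1.0]] q [-34.3  29.6  27.2 102.7 -16.6  51.9 103. ]
7306 ((0.5852442979812622, 0.11049436032772064), (0.10926397144794464, 0.03598613291978836), 12.728692054748535) 0.07961567289061201
[[0.527999997138977, 0.11599999666213989], [0.5358999967575073, 0.08089999854564667], [0.6424999833106995, 0.10499999672174454], [0.6345999836921692, 0.14010000228881836]]
shift [0.1, 0.5, 88.7] rot [-0.09, 0.04, -0.04]
```

View pics/w14.png

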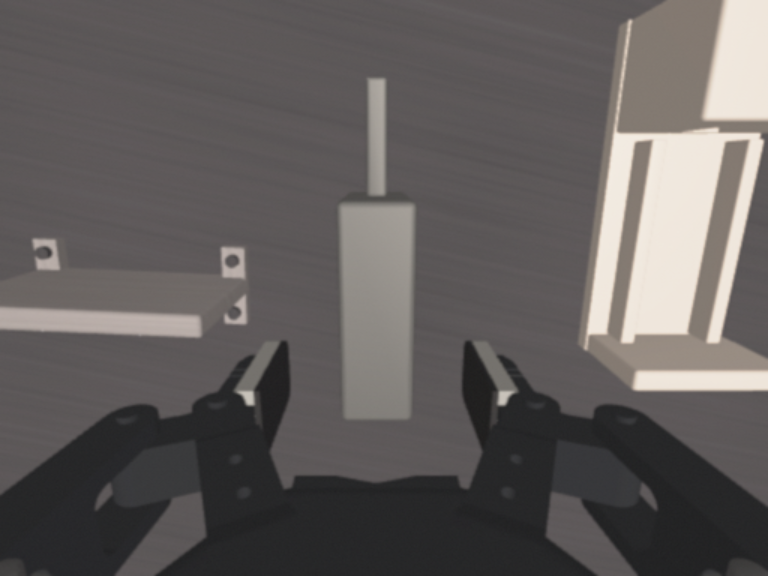

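Emit:
send_rows(motion=[[60, [0, 1.5, 40], [0, 0, 0]], [60, [0, 1.5, 75], [0, 0, 0]], [60, [0, 1.5, 88], [0, 0, 0]], [60, [0, 1.5, 88], [0, 0, 0]], [45, [0, 1.5, 88], [0, 0, 0]], [20, [0, 1.5, 88], [0, 0, 0]], [20, [0, 1.5, 88], [0, 0, 0]], [20, [0, 1.5, 88], [0, 0, 0]], [20, [0, 1.5, 88], [0, 0, 0]]])

```text
time: 16.65
tcp_pos: [0.5866, 0.1103, 0.0448]
tcp_rot: [[-0.221, 0.975, 0.001], [0.975, 0.221, -0.0], [-0.0, 0.001, -1.0]]
wrist_force: [-2.5, 0.2, 7.2]
gripper_width: 0.0355
```

Run:
```python
from h import *
st()
d=cam('wrist'); save('w15',cv2.resize(d['img'],(512,384)))
W=cloud(d)
def sel(W,x0,x1,y0,y1,z0,z1):
    m=(W[...,0]>x0)&(W[...,0]<x1)&(W[...,1]>y0)&(W[...,1]<y1)&(W[...,2]>z0)&(W[...,2]<z1); return W[m]
P=sel(W,.45,.7,.05,.18,.076,.084)
print(len(P),cv2.minAreaRect(P[:,:2].astype(np.float32)),np.median(P[:,2]))
```

```text
t 16.65 tcp [0.5866 0.1103 0.0448] F [-2.5  0.2  7.2] w 35.5
R [[-0.221, 0.975, 0.001], [0.975, 0.221, -0.0], [-0.0, 0.001, -1.0]] q [-31.6  36.6  23.9 104.6 -20.7  43.  106.1]
16138 ((0.5707555413246155, 0.10439854860305786), (0.07881655544042587, 0.05366681143641472), 12.774140357971191) 0.07963399579821023
```

View pics/w15.png

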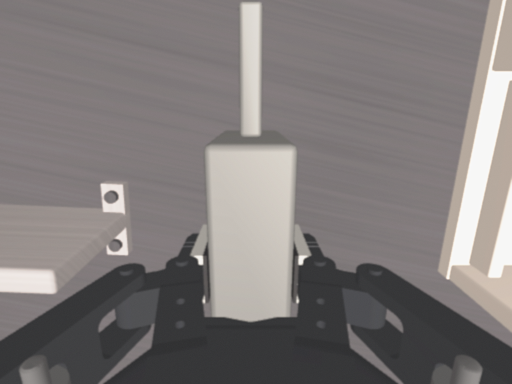

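Run:
```python
from h import *
d=cam('wrist');W=cloud(d);s=bot.sense();R=np.array(s['tcp_rot']);p=np.array(s['tcp_pos'])
L=(W-p)@R*1e3
k=(abs(L[...,0])<12)&(W[...,2]>.076)&(W[...,2]<.084);print('near edge ytool',np.percentile(L[...,1][k],[0.5,2]), )
k=(abs(L[...,0])<40)&(W[...,2]>.076)&(W[...,2]<.084)&(L[...,1]<-20);print('x ext',np.percentile(L[...,0][k],[1,99]))
go([.519,.2777,.17],Rdown(12.8))
```

```text
near edge ytool [-55.89813043 -55.08844349]
x ext [-17.09646481  17.63582417]
shift [178.1, -28.8, -125.3] rot [0.08, 0.02, -0.05]
```

Emit:
send_rows(motion=[[20, [0, 0, -20], [0, 0, 0]], [20, [0, 0, -60], [0, 0, 0]], [20, [0, 0, -100], [0, 0, 0]], [20, [20, -3, -125], [0, 0, 0]], [20, [60, -10, -125], [0, 0, 0]], [20, [105, -18, -125], [0, 0, 0]], [20, [150, -25, -125], [0, 0, 0]], [20, [178, -29, -125], [0, 0, 0]], [20, [178, -29, -125], [0, 0, 0]], [20, [178, -29, -125], [0, 0, 0]], [20, [178, -29, -125], [0, 0, 0]]])

```text
time: 17.85
tcp_pos: [0.5194, 0.2764, 0.1704]
tcp_rot: [[-0.219, 0.976, 0.002], [0.976, 0.219, 0.0], [-0.0, 0.002, -1.0]]
wrist_force: [0.4, -0.2, -3.5]
gripper_width: 0.0351
```

Run:
```python
from h import *
st()
d=cam('wrist'); save('w16',cv2.resize(d['img'],(768,576)));np.savez('/tmp/w16.npz',**{k:np.array(v) for k,v in d.items()})
W=cloud(d)
def sel(W,x0,x1,y0,y1,z0,z1):
    m=(W[...,0]>x0)&(W[...,0]<x1)&(W[...,1]>y0)&(W[...,1]<y1)&(W[...,2]>z0)&(W[...,2]<z1); return W[m]
P=sel(W,.35,.5,.18,.35,.076,.084)
print(len(P),cv2.minAreaRect(P[:,:2].astype(np.float32)),np.median(P[:,2]))
s=bot.sense();R=np.array(s['tcp_rot']);p=np.array(s['tcp_pos']);L=(W-p)@R*1e3
k=(W[...,2]>.076)&(W[...,2]<.084)&(L[...,1]<-40)&(abs(L[...,0])<60)
x=L[...,0][k];y=L[...,1][k]
print('block in tool: x',np.percentile(x,[.5,99.5]),'slot',x[x<0].max(),x[x>0].min(),'y',np.percentile(y,[.5,99.5]))
for lo in range(-125,-55,10):
    g=(y>=lo)&(y<lo+10); 
    if g.sum()>20: a=x[g]; print(lo,a.min(),np.sort(a)[np.argmax(np.diff(np.sort(a)))],np.sort(a)[np.argmax(np.diff(np.sort(a)))+1],a.max())
k=(W[...,2]>.15)&(L[...,2]<0)&(L[...,1]<-60)&(abs(L[...,0])<20);print('handle x',np.percentile(L[...,0][k],[1,50,99]),'y',np.percentile(L[...,1][k],[1,99]),'ztop',np.percentile(W[...,2][k],[5,50,95]))
```

```text
t 17.85 tcp [0.5194 0.2764 0.1704] F [ 0.4 -0.2 -3.5] w 35.1
R [[-0.219, 0.976, 0.002], [0.976, 0.219, 0.0], [-0.0, 0.002, -1.0]] q [-51.6  25.7  26.7 102.  -13.6  55.4  83.2]
6721 ((0.43202728033065796, 0.2586059272289276), (0.0576859787106514, 0.08429509401321411), 12.610374450683594) 0.07965853426411079
block in tool: x [-39.59904366  43.27150144] slot -8.273495500473294 11.878371875748803 y [-117.7630334   -60.53460827]
-125 -39.81176050243345 -8.7027259533011 11.955998959953652 43.92799373394954
-115 -40.217157729671314 -8.714069897161657 11.957858278422774 43.72760848290607
-105 -39.95767741807414 -8.840253819166481 12.066556065973247 43.76436269601828
-95 -39.80582700336889 -8.273495500473294 12.184841641410003 44.05680406991241
-85 -40.125581732927735 -8.374794706564346 12.40125876675703 43.459070368072894
-75 -40.12663578996417 -8.41315584848176 11.878371875748803 44.0322666210253
-65 -39.30898722741386 -8.532890449199943 11.906745783687025 43.24727434764553
handle x [-4.52269517  0.17093267  5.1991415 ] y [-109.8873713   -60.67872254] ztop [0.17851712 0.18001525 0.18111045]
```

View pics/w16.png

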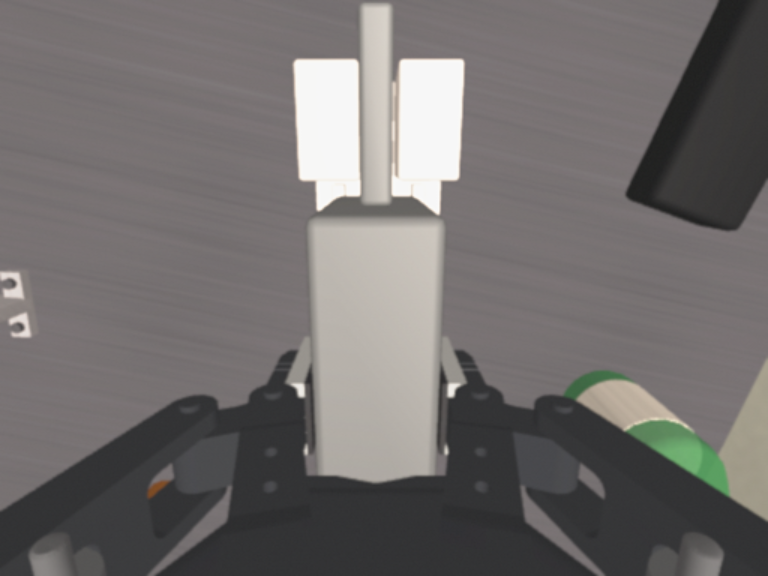

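Emit:
send_rows(motion=[[20, [1.5, 0.8, 15], [0, 0, 0]], [20, [1.5, 0.8, 30], [0, 0, 0]], [20, [1.5, 0.8, 38], [0, 0, 0]], [20, [1.5, 0.8, 38], [0, 0, 0]]])

```text
time: 18.3
tcp_pos: [0.5192, 0.2772, 0.1303]
tcp_rot: [[-0.219, 0.976, -0.0], [0.976, 0.219, -0.002], [-0.002, -0.001, -1.0]]
wrist_force: [0.5, 0.3, -3.0]
gripper_width: 0.0353
```

```bash
cat > m.py <<'E'
from h import *
st()
d=cam('wrist'); W=cloud(d)
s=bot.sense();R=np.array(s['tcp_rot']);p=np.array(s['tcp_pos']);L=(W-p)@R*1e3
k=(W[...,2]>.076)&(W[...,2]<.084)&(L[...,1]<-57)&(abs(L[...,0])<60)&(abs(L[...,0])>7)
x=L[...,0][k];y=L[...,1][k]
print('block in tool: x',np.percentile(x,[.5,99.5]),'slot',x[x<0].max(),x[x>0].min(),'y',np.percentile(y,[.5,99.5]))
k=(L[...,1]<-62)&(L[...,1]>-105)&(abs(L[...,0])<6.5)&(L[...,2]<0);print('handle x',np.percentile(L[...,0][k],[1,50,99]),'y',np.percentile(L[...,1][k],[1,99]),'ztop',np.percentile(W[...,2][k],[5,50,95]))
import sys
save(sys.argv[1],cv2.resize(d['img'],(768,576)))
E
python3 m.py w17
```

```text
t 18.3 tcp [0.5192 0.2772 0.1303] F [ 0.5  0.3 -3. ] w 35.3
R [[-0.219, 0.976, -0.0], [0.976, 0.219, -0.002], [-0.002, -0.001, -1.0]] q [-50.7  28.7  25.5 103.5 -15.3  51.3  84.4]
block in tool: x [-40.63966294  42.11782411] slot -9.176608117037269 10.645929213448467 y [-117.93383861  -61.09865444]
handle x [-4.75974467 -0.05623769  4.99029832] y [-104.65396431  -62.47000118] ztop [0.13867995 0.14013905 0.14133323]
```

View pics/w17.png

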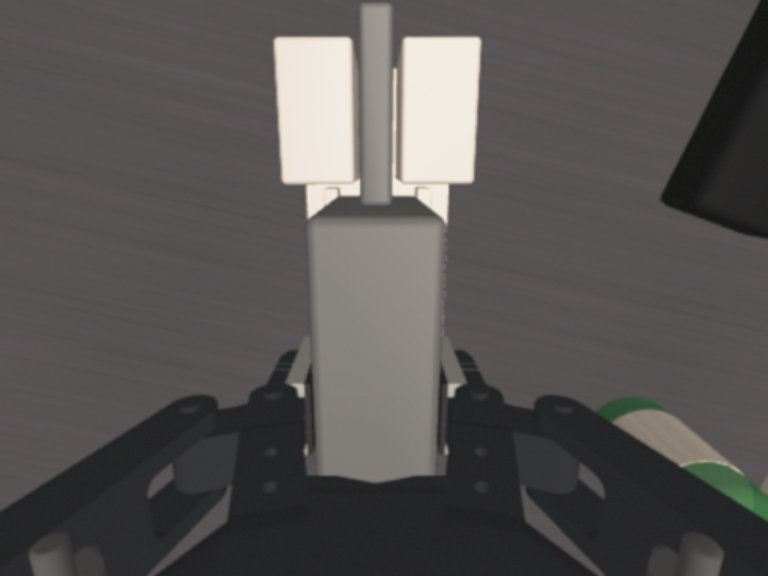

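Emit:
send_rows(motion=[[20, [0.7, 0.5, 10], [0, 0, 0]], [20, [0.7, 0.5, 20], [0, 0, 0]], [20, [0.7, 0.5, 30], [0, 0, 0]], [20, [0.7, 0.5, 40], [0, 0, 0]], [20, [0.7, 0.5, 47], [0, 0, 0]], [20, [0.7, 0.5, 47], [0, 0, 0]]])

```text
time: 18.95
tcp_pos: [0.5196, 0.278, 0.0832]
tcp_rot: [[-0.219, 0.976, -0.001], [0.976, 0.219, -0.002], [-0.002, -0.001, -1.0]]
wrist_force: [-0.3, 0.3, -3.3]
gripper_width: 0.0352
```

```bash
python3 m.py w18
```

```text
t 18.95 tcp [0.5196 0.278  0.0832] F [-0.3  0.3 -3.3] w 35.2
R [[-0.219, 0.976, -0.001], [0.976, 0.219, -0.002], [-0.002, -0.001, -1.0]] q [-49.4  32.5  23.9 104.8 -17.4  46.4  85.9]
block in tool: x [-41.12539796  41.44435025] slot -9.775589167806144 10.030321839364992 y [-115.52398209  -61.22903509]
handle x [-4.65144701  0.04604976  5.10241659] y [-104.62825549  -62.74211404] ztop [0.09153721 0.0929684  0.0941769 ]
```

View pics/w18.png

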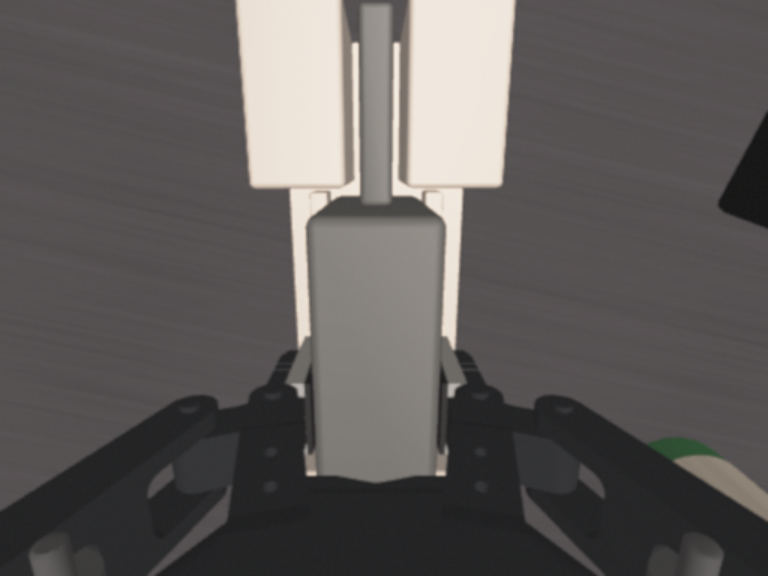

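Emit:
send_rows(motion=[[20, [0, 0.3, 8], [0, 0, 0]], [20, [0, 0.3, 16], [0, 0, 0]], [20, [0, 0.3, 22], [0, 0, 0]], [20, [0, 0.3, 26], [0, 0, 0]], [20, [0, 0.3, 28], [0, 0, 0]], [20, [0, 0.3, 28], [0, 0, 0]]])

```text
time: 19.6
tcp_pos: [0.5202, 0.278, 0.0557]
tcp_rot: [[-0.219, 0.976, -0.0], [0.976, 0.219, -0.002], [-0.002, -0.001, -1.0]]
wrist_force: [0.6, -0.8, -2.9]
gripper_width: 0.035
```

```bash
python3 m.py w19
```

```text
t 19.6 tcp [0.5202 0.278  0.0557] F [ 0.6 -0.8 -2.9] w 35.0
R [[-0.219, 0.976, -0.0], [0.976, 0.219, -0.002], [-0.002, -0.001, -1.0]] q [-48.5  34.9  22.8 105.3 -18.7  43.5  86.9]
block in tool: x [-41.08617273  41.26169064] slot -9.707413291967944 9.924256572521667 y [-106.34307304  -61.8626173 ]
handle x [-4.67429635  0.03493381  5.08533296] y [-104.57454509  -62.49823718] ztop [0.06404726 0.06544825 0.06659213]
```

Still carrying weight; about 1 mm more to go.

Emit:
send_rows(motion=[[20, [0, 0, 1], [0, 0, 0]], [20, [0, 0, 2], [0, 0, 0]], [20, [0, 0, 2], [0, 0, 0]]])

```text
time: 19.95
tcp_pos: [0.5204, 0.2782, 0.0548]
tcp_rot: [[-0.219, 0.976, 0.0], [0.976, 0.219, -0.001], [-0.001, 0.0, -1.0]]
wrist_force: [-5.3, -2.2, 11.4]
gripper_width: 0.035
```

Emit:
send_rows(motion=[[40, [0, 0, 0], [0, 0, 0]], [54, [0, 0, 0], [0, 0, 0]], [54, [0, 0, 0], [0, 0, 0]], [54, [0, 0, 0], [0, 0, 0]], [54, [0, 0, -15], [0, 0, 0]], [54, [0, 0, -45], [0, 0, 0]], [54, [0, 0, -90], [0, 0, 0]], [54, [0, 0, -140], [0, 0, 0]], [54, [0, -40, -180], [0, 0, 0]], [54, [0, -70, -180], [0, 0, 0]], [54, [0, -70, -180], [0, 0, 0]]])

```text
time: 21.05
tcp_pos: [0.4496, 0.2629, 0.2372]
tcp_rot: [[-0.22, 0.976, 0.001], [0.976, 0.22, 0.002], [0.002, 0.002, -1.0]]
wrist_force: [0.9, 0.2, -0.4]
gripper_width: 0.0537
```

Run:
```python
from h import *
st()
d=cam('wrist'); W=cloud(d); save('w20',cv2.resize(d['img'],(768,576)))
dk=np.array([.5195,.278]);a=np.deg2rad(12.65);x=np.array([np.cos(a),np.sin(a)])
sd=cam('side');save('s20',cv2.resize(sd['img'],(768,576)));t=cam('top');save('t20',t['img'])
for n,w in [('wrist',W),('side',cloud(sd))]:
    X=(w[...,:2]-dk)@x*1e3;Y=(w[...,:2]-dk)@np.array([-x[1],x[0]])*1e3;Z=w[...,2]*1e3
    k=(abs(Y)<16)&(abs(X)<50)&(Z>60)&(Z<130); A=np.c_[X[k],Y[k],np.ones(k.sum())];c=np.linalg.lstsq(A,Z[k],rcond=None)[0];print(n,'top plane',c,k.sum(),np.median(Z[k]))
    k=(abs(Y)<30)&(abs(X)<75)&(Z>86)&(Z<95);
    if k.sum()>20: print(cv2.minAreaRect(np.stack([X[k],Y[k]],-1).astype(np.float32)))
    k=(abs(Y)<7)&(X<-62)&(X>-108)&(Z>30)&(Z<90); print('handle top',k.sum(),np.median(Z[k]) if k.sum() else '')
```

```text
t 21.05 tcp [0.4496 0.2629 0.2372] F [ 0.9  0.2 -0.4] w 53.7
R [[-0.22, 0.976, 0.001], [0.976, 0.22, 0.002], [0.002, 0.002, -1.0]] q [-58.2  13.9  28.8 107.7  -7.7  60.2  76.3]
wrist top plane [1.50498653e-04 1.62744150e-03 8.96963530e+01] 2431 89.70480662296643
((-0.9368400573730469, 0.4555492401123047), (109.00685119628906, 36.00490951538086), 0.03693506121635437)
handle top 367 64.5010220301187
side top plane [-1.47222924e-02  4.89377181e-01  8.88571786e+01] 168 90.64510942245258
((-1.56964111328125, -0.5081329345703125), (113.98533630371094, 40.51026916503906), 0.9796820878982544)
handle top 2 55.07254161421693
```

View pics/w20.png

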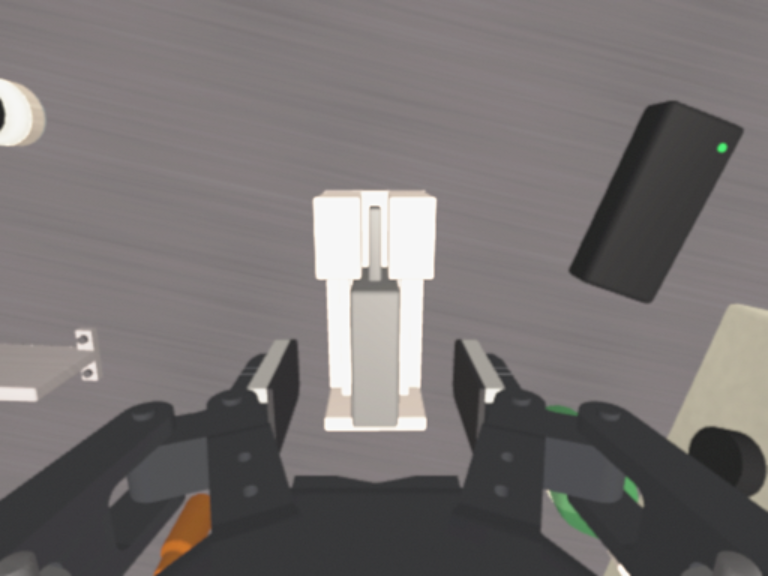

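View pics/s20.png

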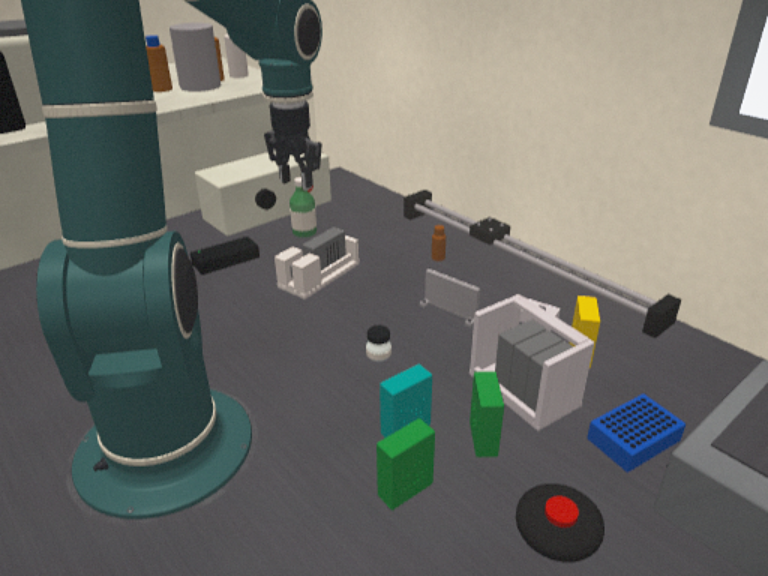

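View pics/t20.png

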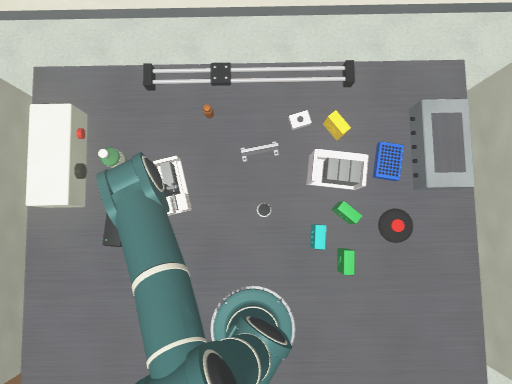

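Run:
```python
from h import *
a=cv2.imread('pics/top0.png').astype(int);b=cv2.imread('pics/t20.png').astype(int)
D=abs(a-b).max(2)>40; D[:, :200]=0; D[250:]=0
v,u=np.nonzero(D);print(len(u), list(zip(u[:40],v[:40])))
st(); order.close_job()
```

```text
200 [(np.int64(321), np.int64(157)), (np.int64(323), np.int64(157)), (np.int64(325), np.int64(157)), (np.int64(326), np.int64(158)), (np.int64(318), np.int64(159)), (np.int64(319), np.int64(159)), (np.int64(320), np.int64(159)), (np.int64(321), np.int64(159)), (np.int64(323), np.int64(159)), (np.int64(324), np.int64(159)), (np.int64(326), np.int64(159)), (np.int64(317), np.int64(160)), (np.int64(318), np.int64(160)), (np.int64(319), np.int64(160)), (np.int64(320), np.int64(160)), (np.int64(321), np.int64(160)), (np.int64(322), np.int64(160)), (np.int64(323), np.int64(160)), (np.int64(325), np.int64(160)), (np.int64(326), np.int64(160)), (np.int64(318), np.int64(161)), (np.int64(319), np.int64(161)), (np.int64(320), np.int64(161)), (np.int64(321), np.int64(161)), (np.int64(322), np.int64(161)), (np.int64(324), np.int64(161)), (np.int64(325), np.int64(161)), (np.int64(326), np.int64(161)), (np.int64(318), np.int64(162)), (np.int64(319), np.int64(162)), (np.int64(320), np.int64(162)), (np.int64(321), np.int64(162)), (np.int64(322), np.int64(162)), (np.int64(324), np.int64(162)), (np.int64(325), np.int64(162)), (np.int64(326), np.int64(162)), (np.int64(317), np.int64(163)), (np.int64(318), np.int64(163)), (np.int64(319), np.int64(163)), (np.int64(320), np.int64(163))]
t 21.2 tcp [0.4524 0.2633 0.2355] F [-0.   0.3 -1. ] w 54.1
R [[-0.219, 0.976, 0.001], [0.976, 0.219, -0.0], [-0.001, 0.001, -1.0]] q [-58.1  14.3  28.8 107.4  -7.8  60.1  76.5]
the job is handed in; nothing more can be done
```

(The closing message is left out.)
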